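# Fish the dropped gear out from between two instruments

### The job

A small steel gear has dropped into the narrow gap between the two bench instruments. Take the bent rod off its wooden rest, reach its tip down behind the gear and, keeping the tip bearing lightly on the gap's rising floor all the way so that it cannot ride over the gear, draw the gear out of the mouth into the aluminium catch tray without touching the gear with the fingers, then put the rod back on its rest the way it lay. Be gentle: the rod must never press on the instruments, the gap's floor or the tray with more than about 6 newtons; leave everything else on the bench where it is.

Things in the scene. Friction and masses are not known exactly. Their poses are not given: they have to be found in the camera images.
- station: Two fixed instruments, one unit: grey 200 x 100 x 40 mm high, black 200 x 140 x 55, either side of a gap 28 mm wide, open at the top and at the mouth, closed 178 mm in by a 38 mm high trunk. Origin: on the bench, middle of the mouth; x into the gap, y to the grey one, z up. Floor of the gap and tray: see the points; the rod pressing on any of it with over 6 N is damage.
- pad_edge (a point): On the gap's floor, 102 mm in from the mouth, 12 mm above the bench; axes as station. Deeper in, the floor is a level steel pad of this height. From here to 2 mm from the mouth it is a rigid straight steel strip 26 mm wide, rising towards the mouth by an angle of 0.04 to 0.26 rad that differs each time and is not measured: it has to be felt.
- tray_mid (a point): Centre of the inner floor of the aluminium catch tray that stands before the mouth: 52 mm out from the mouth, 3 mm above the bench; axes as station. Tray outside 100 mm along x, 90 mm along y, walls 3 mm thick and 15 mm high on three sides, open to the mouth. The strip's end is folded down as an apron to the tray floor.
- gear: The dropped steel spur gear, a flat toothed ring 24 mm across, 4 mm thick, bore 7 mm, about 13 g, lying flat on the level pad of the gap's floor, 119 to 144 mm in from the mouth. It slides easily. Origin: centre of its underside; z its axis.
- rod: Bent steel rod, about 420 g. Dark handle 110 mm (x) x 18 (y) x 22 (z), origin at its centre. A shaft 8 mm thick runs on along +x to x = 230 mm, then bends square down (-z) by 50 mm; its round end is 54 mm below the origin. Lies level on the rest, tip hanging. Grip across the handle, x -20 to 50 mm, with 80 N or more: it tilts a little between the pads. Mass centre: x = 35 mm.
- rod_tip (a point): Lowest point of the bent tip, at (230, 0, -54) mm in the rod's frame; axes as the rod.
- rest: Fixed plywood rest of the rod. Origin: on the bench below the handle's centre; x along the shaft as it lies, z up. Base 200 x 60 x 8 mm (x -65 to 135). Rear block under the handle's tail: x -55 to -29, top 69 mm high, with 12 mm cheeks 26 mm apart. Front block under the shaft: x 102 to 118, top 76 mm high, with 12 mm cheeks 16 mm apart.
- seat (a point): Where the rod's origin lies on the rest: 80 mm above the bench at the rest's origin; axes as the rest.
- motor_a: Bystander: a black geared motor, 75 x 55 x 34 mm, on top of the black instrument. Origin: centre of its underside.
- motor_b: Bystander: the same geared motor, on the bench.
- jar: Bystander: small glass jar with steel cap, 56 mm across, 70 mm high, on the bench. Origin: centre of its underside.
- screwdriver: Bystander: a screwdriver lying on the bench.
- bracket: Bystander: a brass angle, 50 x 25 x 33 mm, on top of the grey instrument. Origin: centre of its underside.
- spool: Bystander: a grey plastic spool, 44 mm across, 36 mm high, on the bench. Origin: centre of its underside.

How it is judged (in metres and radians):
On the way, in this order (a step that is already met when the one before it is completed fails the run):
1. the rod is held and lifted off its rest (contact force between the fingers and rod above 2 N and distance of rod from where it was at the start of the episode above 0.06 m), for 0.1 s.
2. the rod's tip is down in the gap, behind or in the gear (x of rod_tip in the frame of station above 0.1 m and distance between rod_tip and gear below 0.045 m and z of rod_tip in the frame of station below 0.022 m), for 0.1 s.
3. the rod draws the gear up the strip with its tip bearing on the floor: gear 10 to 60 mm from the mouth, tip at the gear, floor force 0.3 N or more (x of gear in the frame of station between 0.01 and 0.06 m and distance between rod_tip and gear below 0.03 m and contact force between rod and station above 0.3 N and contact force between the fingers and rod above 2 N), for 0.5 s.
At the end, for the whole second after the job is handed in: The gear lies at rest inside the catch tray (centre 2 mm or more out of the mouth, at most 15 mm above its floor), and the rod is back on its rest, hook hanging down: handle centre within 25 mm of the seat, shaft within 0.12 rad of the rest's direction, tilted under 0.25 rad, still (x of gear in the frame of tray_mid between -0.05 and 0.05 m and y of gear in the frame of tray_mid between -0.045 and 0.045 m and z of gear in the frame of tray_mid below 0.015 m and linear speed of each of gear, rod below 0.02 m/s and distance between rod and seat below 0.025 m and angle between the x axis of rod and the x axis of seat, either way round below 0.12 rad and angle between rod's own z axis and vertical below 0.25 rad); the robot touches nothing.
It fails at once if the rod presses on the instruments, gap floor, strip or tray with more than 6 N (contact force between rod and station above 6 N).
It fails at once if the fingers touch the gear (contact force between the fingers and gear above 0.3 N).
It fails at once if a bystander is moved by more than 20 mm (distance of any of motor_a, motor_b, jar, screwdriver, bracket, spool from where it was at the start of the episode above 0.02 m).
It also fails if it takes over 69 s, if anything falls off the work surface, if the arm or the gripper's body presses on something with over 40 N, if the wrist force passes 120 N, or if a joint passes its speed limit or range.

### The arm

A 7-joint arm with a two-finger parallel gripper is mounted at the origin on the work surface. World frame = base frame: x ahead of the robot, y to its left, z up, the work surface at z = 0. Lengths are in mm, angles in rad, forces in N, time in s.
With the tool pointing down it reaches from about 400 to 875 mm from the base axis. Payload 4.4 kg.
Tool frame: the origin (TCP) lies between the finger pads; the fingertips stand 22 mm ahead of it and the grasp point (between the pads) lies 3 mm ahead of it; z points along the fingers, y is the line along which they close (so a half turn about z gives the same grasp; the last joint's range is limited). The gripper opens to 85 mm and grips with 20 to 120 N. Pads are 22 mm wide; open, the fingers measure 114 mm over their backs; the gripper's body (76 mm by 85 mm) begins 54 mm behind the grasp point. The pads swing forward as they close: fully open they stand 13 mm farther back than shut.
Start: joints at [-1.367, 0.628, 0.038, 1.517, -0.027, 0.996, -0.02], TCP at [173.226, 626.506, 253.313] pointing down, gripper open.
Joint ranges: [-3.06, 3.06], [-0.37, 2.12], [-1.25, 1.32], [0.18, 2.47], [-1.1, 4.24], [0.23, 1.98], [-2.94, 2.94]. Speed limits (rad/s): [2.57, 2.57, 3.14, 3.14, 3.14, 3.14, 3.14].

### API

Orientations are given as [roll, pitch, yaw] about the fixed x, y, z axes, in that order (R = Rz(yaw) Ry(pitch) Rx(roll)).
In Python, from cell import ctrl gives the robot as it stands.
- The arm moves only by the tool step_arm, never from a script. Its argument "plan" is a list of rows, each an object of numbers: "dx", "dy", "dz": the shift along the tool's x, y, z scaled (see below); "ax", "ay", "az": the turn, a rotation vector about the tool's x, y, z scaled (see below); "gripper": the opening, from 0 (shut) to 1 (fully open). A call has 1 to 20 rows; each row shifts and turns the commanded pose from where the row before left it, along the tool's axes as they then stand; what a row does not reach is not made up. The controller multiplies each number of a shift by 0.3 m and each number of a turn by 90 degrees. A row lasts 1/8 s, in which the tool goes at most 62.5 mm and 10.7 degrees, less where a joint would pass 70% of its speed; a pose out of reach is approached as far as the arm can. A call with a number of a shift or a turn outside -1 to 1 is refused whole. A call with a gripper value outside its range is refused whole. The fingers move at their own pace and stop on an object; the grip force is fixed at half the most. Time passes only in rows, so rows that do not move let the fingers close. It gives the time, the measured TCP pose, the force, the opening and the grip force at its end, in the units of the state.
- ctrl.read_state(): the state, without advancing time (a new reading comes with each control period).
- ctrl.get_image(name): name is "scene" or "top"; returns a dict with "color" (400x640x3 uint8, red, green, blue), "range_z" (400x640 float32, mm along the optical axis (not along the pixel's ray), 0 where there is no reading), "fx", "fy", "cx", "cy" (pixels), "k1" (the pictures are not rectified: a ray, as slopes to the right and down, at radius r is drawn at 1 + k1 r^2 times it, then the intrinsics apply), "T" (4x4, takes a point from camera to world coordinates). Camera axes: x right, y down, z forward; pixel columns grow to the right and rows downward; lengths in mm; the calibration is good to about 2 mm. A picture is of the moment at which its call begins.
- ctrl.finish_job(): hands the job in; it is judged then, once.
The state is a dict: "clock": time; "qpos": joint angles; "qd": joint speeds; "tau": joint torques, N m; "eef_pos": TCP position; "tool_rot": TCP orientation; "force": force on the tool from outside, world axes, zero at the start; "torque": the same for the moment, N m; "width": finger opening in mm; "gripper_force": force on a finger pad.
Only numpy, scipy, OpenCV 4.12 (cv2) and the standard library are available. Lean on these libraries where they do the work, as an engineer would, in place of code of your own. Each camera call takes 0.05 s, during which the arm holds its last target. There are 200 camera calls.

## Working session

There is one attempt and no reset: what is moved stays moved. The work goes in short steps, Python scripts to look and compute and a tool call to move; the robot and the scene stay as the last step left them, time stands still between calls to the robot, and variables do not carry over. Pictures are saved under pics/ and viewed, at most 12 in all, crops included, and the job is handed in when it is done.

Besides the shell and the picture viewer there is one more tool, called by a JSON object that holds its "name" and its "arguments". step_arm: Moves the arm, as the interface text tells. Shifts and turns lie within -1 to 1; 1 stands for 0.3 m of shift or 90 degrees of turn. Its arguments: {"type":"object","properties":{"plan":{"type":"array"}},"required":["plan"]}

```bash
mkdir -p pics; ls
python3 - <<'E'
from cell import ctrl
import cv2,numpy as np
print(ctrl.read_state())
for n in("scene","top"):
    d=ctrl.get_image(n); np.savez(f"{n}.npz",**d)
    cv2.imwrite(f"pics/{n}0.png",d["color"][:,:,::-1])
    print(n,d["fx"],d["fy"],d["cx"],d["cy"],d["k1"],d["T"].round(3).tolist())
E
```

```text
pics
{'clock': 0.0, 'qpos': array([-1.36681129,  0.62933482,  0.03843931,  1.51838302, -0.02700979,
        0.99630638, -0.02000816]), 'qd': array([ 0.00181517,  0.00022302,  0.00099903, -0.00118322,  0.00022039,
        0.0005165 ,  0.0018565 ]), 'tau': array([-6.40234757e-04, -5.63389957e+01,  1.22610804e+00, -1.93445510e+01,
        1.10630871e-02,  1.02541811e-02, -1.52011881e-05]), 'eef_pos': array([173.05052188, 625.92531088, 252.39153043]), 'tool_rot': array([-3.13967898e+00,  1.53484372e-05,  2.87179594e+00]), 'force': array([ 0.31271443, -0.14107954,  0.73317426]), 'torque': array([ 0.040547  , -0.01336107, -0.01411993]), 'gripper_force': 0.0, 'width': 85.38816455305424}
scene 448.1397253883588 448.1397253883588 320.20307229020267 203.57985338753204 -0.06421370017846678 [[-0.388, 0.616, -0.685, 1280.206], [0.921, 0.276, -0.274, 358.765], [0.02, -0.738, -0.675, 850.373], [0.0, 0.0, 0.0, 1.0]]
top 394.7167903570292 394.7167903570292 314.0645204519509 198.96073446925277 -0.04352151021857639 [[-0.003, -0.988, 0.156, 384.795], [-1.0, 0.004, 0.006, 50.897], [-0.007, -0.156, -0.988, 989.29], [0.0, 0.0, 0.0, 1.0]]
```

View pics/scene0.png

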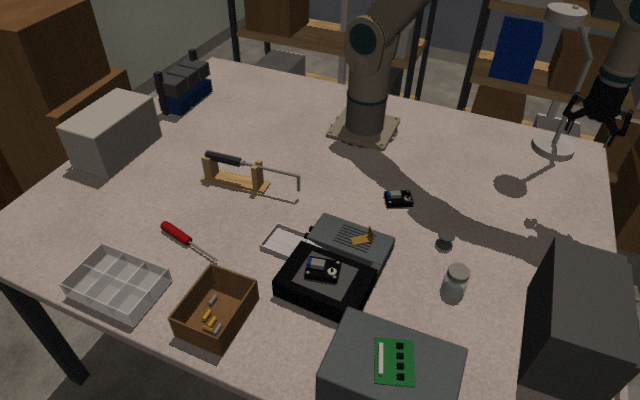

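View pics/top0.png

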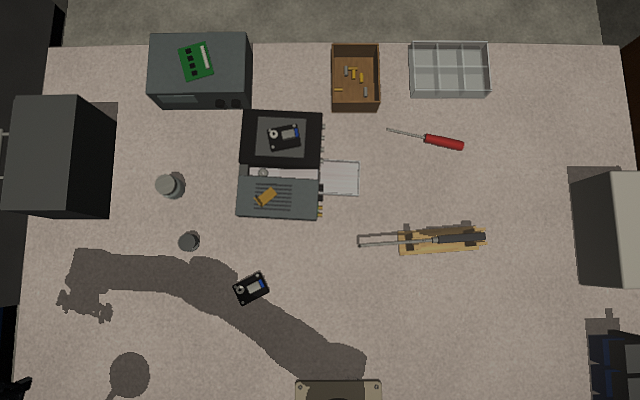

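```bash
cat > h.py <<'E'
import numpy as np,cv2
def rays(d,uv):
    K=np.array([[d["fx"],0,d["cx"]],[0,d["fy"],d["cy"]],[0,0,1.]]).astype(float)
    p=cv2.undistortPoints(np.asarray(uv,float).reshape(-1,1,2),K,np.array([float(d["k1"]),0,0,0,0]))[:,0]
    return np.c_[p,np.ones(len(p))]
def cloud(d):
    h,w=d["range_z"].shape; u,v=np.meshgrid(np.arange(w),np.arange(h))
    P=rays(d,np.c_[u.ravel(),v.ravel()])*d["range_z"].reshape(-1,1)
    P=P@d["T"][:3,:3].T+d["T"][:3,3]
    return P.reshape(h,w,3)
def onplane(d,uv,z):
    r=rays(d,uv)@d["T"][:3,:3].T; t=d["T"][:3,3]
    return t+r*((z-t[2])/r[:,2:])
def project(d,P):
    q=(np.asarray(P,float).reshape(-1,3)-d["T"][:3,3])@d["T"][:3,:3]; q=q[:,:2]/q[:,2:]
    q=q*(1+d["k1"]*(q**2).sum(1,keepdims=True))
    return q*[d["fx"],d["fy"]]+[d["cx"],d["cy"]]
E
python3 - <<'E'
from h import *
d=dict(np.load("top.npz")); C=cloud(d); Z=C[...,2]
def rect(name,m,z=None):
    n,l,s,_=cv2.connectedComponentsWithStats(m.astype(np.uint8)); k=1+s[1:,4].argmax(); v,u=np.where(l==k)
    P=C[v,u]; 
    if z: P=onplane(d,np.c_[u,v],z)
    r=cv2.minAreaRect(P[:,:2].astype(np.float32)); print(name,len(u),"z",np.median(C[v,u,2]).round(1),"ctr",np.round(r[0],1),"size",np.round(r[1],1),"ang",round(r[2],2)); print(cv2.boxPoints(r).round(1).tolist())
V,U=np.mgrid[:400,:640]
b=lambda u0,u1,v0,v1:(U>=u0)&(U<=u1)&(V>=v0)&(V<=v1)
rect("grey",b(225,330,160,225)&(abs(Z-40)<5),40)
rect("black",b(225,330,100,172)&(abs(Z-55)<5),55)
dark=d["color"].max(2)<75
rect("handle",b(430,500,225,255)&(Z>82)&(Z<100),91)
rect("shaft+handle",b(350,500,225,255)&(Z>72)&(Z<100))
rect("shaft",b(350,428,225,255)&(Z>74)&(Z<100))
rect("base",b(380,500,215,260)&(Z>3)&(Z<14),8)
rect("bench",b(380,420,300,350))
rect("traywalls",b(318,365,150,205)&(Z>9)&(Z<22),15)
cv2.imwrite("pics/top_a.png",cv2.resize(d["color"][100:230,225:370,::-1],None,fx=5,fy=4.5,interpolation=cv2.INTER_CUBIC))
cv2.imwrite("pics/top_b.png",cv2.resize(d["color"][210:265,350:495,::-1],None,fx=5,fy=5,interpolation=cv2.INTER_CUBIC))
E
```

```text
grey 3338 z 39.9 ctr [554.4 145.3] size [201.2 127.6] ang 86.58
[[484.70001220703125, 48.70000076293945], [612.0, 41.099998474121094], [624.0, 241.89999389648438], [496.70001220703125, 249.5]]
black 3645 z 54.8 ctr [685.5 138.1] size [199.7 140.8] ang 86.48
[[609.0999755859375, 42.79999923706055], [749.5999755859375, 34.099998474121094], [761.9000244140625, 233.5], [621.2999877929688, 242.10000610351562]]
handle 416 z 89.7 ctr [ 436.2 -270.2] size [ 18.2 127.8] ang 3.82
[[422.8999938964844, -207.10000610351562], [431.3999938964844, -334.6000061035156], [449.6000061035156, -333.29998779296875], [441.1000061035156, -205.8000030517578]]
shaft+handle 794 z 87.3 ctr [ 430.1 -192.1] size [286.9  38.8] ang 89.64
[[409.79998779296875, -335.5], [448.6000061035156, -335.70001220703125], [450.3999938964844, -48.79999923706055], [411.6000061035156, -48.599998474121094]]
shaft 348 z 82.9 ctr [ 431.  -127.1] size [156.5  38.8] ang 88.97
[[410.29998779296875, -205.0], [449.0, -205.6999969482422], [451.79998779296875, -49.20000076293945], [413.1000061035156, -48.5]]
base 640 z 7.4 ctr [ 419.  -251.6] size [ 30.2 201.9] ang 4.78
[[395.6000061035156, -152.1999969482422], [412.3999938964844, -353.5], [442.5, -351.0], [425.70001220703125, -149.6999969482422]]
bench 2091 z -1.0 ctr [262.2 -67.2] size [307.8 145.7] ang 69.26
[[139.5, -185.3000030517578], [275.79998779296875, -236.89999389648438], [384.79998779296875, 50.900001525878906], [248.5, 102.5]]
traywalls 169 z 14.2 ctr [595.5  -9.6] size [97.8 91.6] ang 86.34
[[546.7000122070312, -55.5], [638.0, -61.29999923706055], [644.2999877929688, 36.20000076293945], [552.9000244140625, 42.099998474121094]]
```

View pics/top_a.png

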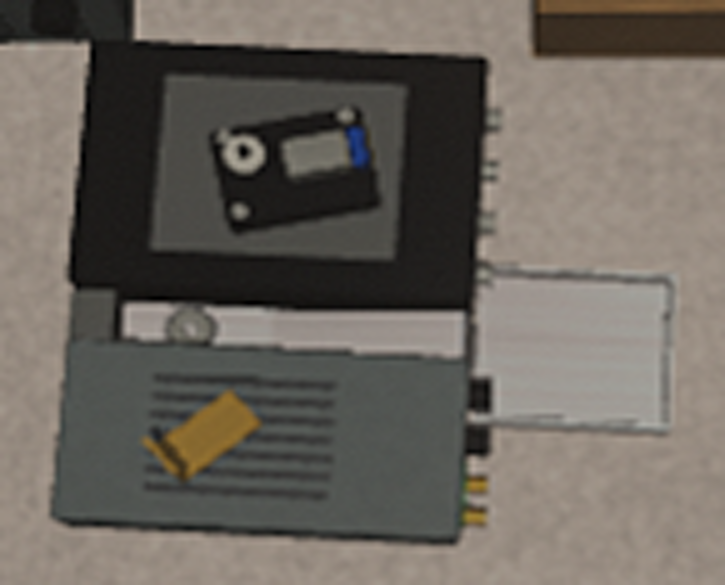

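View pics/top_b.png

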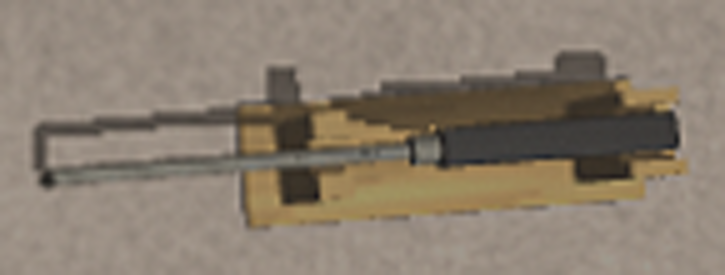

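The top crops show the gear near the closed end of the gap at about px (263,172). The strip begins about px u=279 and the mouth is at u≈318, with the tray to the right. The rod's handle tail is at px (485,236) and its tip at about px (359,246).

Run:
```python
from h import *
from cell import ctrl
d=dict(np.load("top.npz")); C=cloud(d); Z=C[...,2]
yaw=np.radians(86.5); xs=np.array([np.cos(yaw),np.sin(yaw)]); ys=np.array([-xs[1],xs[0]]); O=np.array([597.2,42.5])
def st(P): q=P[...,:2]-O; return np.c_[q@xs,q@ys,P[...,2]]
V,U=np.mgrid[:400,:640]
m=(U>235)&(U<325)&(V>160)&(V<190); S=st(C[m])
for a in range(-100,180,10):
    k=(abs(S[:,1])<7)&(S[:,0]>=a)&(S[:,0]<a+10)
    if k.any(): print(a,k.sum(),np.median(S[k,2]).round(1),end=" | ")
print("\ngear",st(onplane(d,[[263,172.4]],16)).round(1))
# gear by colour: darker ring on bright pad
g=cv2.cvtColor(d["color"],cv2.COLOR_RGB2GRAY).astype(int)
P=st(onplane(d,np.c_[U.ravel(),V.ravel()],16)).reshape(400,640,3)
k=(P[...,0]>108)&(P[...,0]<160)&(abs(P[...,1])<13); kk=k&(g<np.percentile(g[k],85)-30); print("gear dark",np.c_[P[kk][:,:2].min(0),P[kk][:,:2].max(0),P[kk][:,:2].mean(0)].round(1).tolist())
# tray & gap edges
for n,lo,hi in(("grey",35,45),("black",50,60)):
    m=(U>235)&(U<325)&(V>100)&(V<225)&(Z>lo)&(Z<hi); Q=st(onplane(d,np.c_[U[m],V[m]],lo+5)); k=(Q[:,0]>20)&(Q[:,0]<150); print(n,"y",np.percentile(Q[k,1],[.5,99.5]).round(1),"x",np.percentile(Q[:,0],[.5,99.5]).round(1))
# rod
m=(U>355)&(U<490)&(V>225)&(V<255)&(Z>78)&(Z<100); dark=d["color"].max(2)<90
R=C[m&dark&(U>440)]; print("handle n",len(R),"z",np.median(R[:,2]))
v,u=np.where(m); Q=onplane(d,np.c_[u,v],88); 
# centreline by column
cs=[]
for c in range(358,486):
    k=u==c
    if k.sum()>1: cs.append(Q[k,:2].mean(0).tolist()+[k.sum()])
cs=np.array(cs); 
f=np.polyfit(cs[:,1],cs[:,0],1); r=cs[:,0]-np.polyval(f,cs[:,1]); k=abs(r)<3; f=np.polyfit(cs[k,1],cs[k,0],1); print("centreline x=",f,"yaw",90-np.degrees(np.arctan(f[0])),"used",k.sum(),len(cs),"res",r.std())
print("y range",Q[:,1].min(),Q[:,1].max())
# where handle begins: width jump
print([(int(c[1]),int(c[2])) for c in cs[::5]])
for i in range(5): s=ctrl.read_state(); print(s["force"].round(2),s["eef_pos"].round(2))
```

```text
-20 5 0.1 | -10 21 3.2 | 0 22 30.7 | 10 23 30.6 | 20 20 29.0 | 30 20 26.3 | 40 20 24.8 | 50 21 22.6 | 60 19 19.9 | 70 18 17.5 | 80 19 15.3 | 90 19 13.8 | 100 21 12.1 | 110 24 12.3 | 120 22 12.1 | 130 21 16.4 | 140 22 14.8 | 150 23 14.0 | 160 18 11.4 | 170 30 13.8 | 
gear [[143.5  -0.6  16. ]]
gear dark [[109.6, 158.1, 139.0], [-13.0, 13.0, 2.4]]
grey y [-16.5 112.1] x [ -0.4 200.1]
black y [-152.1  -15.1] x [  1.8 200.4]
handle n 360 z 89.841581528554
centreline x= [-6.63777748e-02  4.18420642e+02] yaw 93.79759547331444 used 118 125 res 1.5430401757783243
y range -338.589877242707 -47.63938767114393
[(-49, 4), (-61, 3), (-72, 4), (-84, 4), (-95, 3), (-106, 4), (-118, 4), (-129, 3), (-141, 4), (-152, 3), (-164, 5), (-175, 15), (-187, 3), (-198, 3), (-210, 5), (-221, 6), (-233, 8), (-244, 8), (-256, 8), (-267, 8), (-279, 8), (-290, 8), (-302, 8), (-314, 15), (-325, 14)]
[-0.36  0.19  0.08] [173.1  626.   252.48]
[-0.36  0.19  0.08] [173.1  626.   252.48]
[-0.36  0.19  0.08] [173.1  626.   252.48]
[-0.36  0.19  0.08] [173.1  626.   252.48]
[-0.36  0.19  0.08] [173.1  626.   252.48]
```

{"name": "step_arm", "arguments": {"plan": [{"az": 0.1122,"gripper": 1},{"az": 0.1122,"gripper": 1},{"az": 0.1122,"gripper": 1},{"az": 0.1122,"gripper": 1},{"az": 0.1122,"gripper": 1},{"az": 0.1122,"gripper": 1},{"az": 0.1122,"gripper": 1},{"dx": -0.1146,"dy": 0.085,"gripper": 1},{"dx": -0.1146,"dy": 0.085,"gripper": 1},{"dx": -0.1146,"dy": 0.085,"gripper": 1},{"dx": -0.1146,"dy": 0.085,"gripper": 1},{"dx": -0.1146,"dy": 0.085,"gripper": 1},{"dx": -0.1146,"dy": 0.085,"gripper": 1},{"dx": -0.1146,"dy": 0.085,"gripper": 1},{"dx": -0.1146,"dy": 0.085,"gripper": 1},{"dx": -0.1146,"dy": 0.085,"gripper": 1},{"dx": -0.1146,"dy": 0.085,"gripper": 1},{"gripper": 1}]}}

```text
invalid input
```

{"name": "step_arm", "arguments": {"plan": [{"dx": -0.1295,"dy": -0.0122,"dz": 0.024,"gripper": 1},{"dx": -0.1295,"dy": -0.0122,"dz": 0.024,"gripper": 1},{"dx": -0.1295,"dy": -0.0122,"dz": 0.024,"gripper": 1},{"dx": -0.1295,"dy": -0.0122,"dz": 0.024,"gripper": 1},{"dx": -0.1295,"dy": -0.0122,"dz": 0.024,"gripper": 1},{"dx": -0.1295,"dy": -0.0122,"dz": 0.024,"gripper": 1},{"dx": -0.1295,"dy": -0.0122,"dz": 0.024,"gripper": 1},{"dx": -0.1295,"dy": -0.0122,"dz": 0.024,"gripper": 1},{"dx": -0.1295,"dy": -0.0122,"dz": 0.024,"gripper": 1},{"dx": -0.1295,"dy": -0.0122,"dz": 0.024,"gripper": 1},{"dx": -0.1295,"dy": -0.0122,"dz": 0.024,"gripper": 1},{"dx": -0.1295,"dy": -0.0122,"dz": 0.024,"gripper": 1},{"dx": -0.1295,"dy": -0.0122,"dz": 0.024,"gripper": 1},{"dx": -0.1295,"dy": -0.0122,"dz": 0.024,"gripper": 1},{"gripper": 1},{"gripper": 1}]}}

```text
invalid input
```

{"name": "step_arm", "arguments": {"plan": [{"dx": 0,"dy": 0,"dz": 0,"ax": 0,"ay": 0,"az": 0.112,"gripper": 1}]}}

```text
clock: 0.22
eef_pos: [173.3, 626.1, 252.7]
tool_rot: [-3.14, -0.0, 2.691]
force: [0.0, -0.7, 0.4]
width: 85.4
gripper_force: 0.0
```

{"name": "step_arm", "arguments": {"plan": [{"dx": 0,"dy": 0,"dz": 0,"ax": 0,"ay": 0,"az": 0.1122,"gripper": 1},{"dx": 0,"dy": 0,"dz": 0,"ax": 0,"ay": 0,"az": 0.1122,"gripper": 1},{"dx": 0,"dy": 0,"dz": 0,"ax": 0,"ay": 0,"az": 0.1122,"gripper": 1},{"dx": 0,"dy": 0,"dz": 0,"ax": 0,"ay": 0,"az": 0.1122,"gripper": 1},{"dx": 0,"dy": 0,"dz": 0,"ax": 0,"ay": 0,"az": 0.1122,"gripper": 1},{"dx": 0,"dy": 0,"dz": 0,"ax": 0,"ay": 0,"az": 0.1122,"gripper": 1},{"dx": -0.1146,"dy": 0.085,"dz": 0,"ax": 0,"ay": 0,"az": 0,"gripper": 1},{"dx": -0.1146,"dy": 0.085,"dz": 0,"ax": 0,"ay": 0,"az": 0,"gripper": 1},{"dx": -0.1146,"dy": 0.085,"dz": 0,"ax": 0,"ay": 0,"az": 0,"gripper": 1},{"dx": -0.1146,"dy": 0.085,"dz": 0,"ax": 0,"ay": 0,"az": 0,"gripper": 1},{"dx": -0.1146,"dy": 0.085,"dz": 0,"ax": 0,"ay": 0,"az": 0,"gripper": 1},{"dx": -0.1146,"dy": 0.085,"dz": 0,"ax": 0,"ay": 0,"az": 0,"gripper": 1},{"dx": -0.1146,"dy": 0.085,"dz": 0,"ax": 0,"ay": 0,"az": 0,"gripper": 1},{"dx": -0.1146,"dy": 0.085,"dz": 0,"ax": 0,"ay": 0,"az": 0,"gripper": 1},{"dx": -0.1146,"dy": 0.085,"dz": 0,"ax": 0,"ay": 0,"az": 0,"gripper": 1},{"dx": -0.1146,"dy": 0.085,"dz": 0,"ax": 0,"ay": 0,"az": 0,"gripper": 1}]}}

```text
clock: 2.22
eef_pos: [451.4, 299.6, 253.0]
tool_rot: [-3.141, 0.0, 1.639]
force: [0.3, 0.3, -0.5]
width: 85.4
gripper_force: 0.0
```

{"name": "step_arm", "arguments": {"plan": [{"dx": -0.1295,"dy": -0.0122,"dz": 0.024,"ax": 0,"ay": 0,"az": 0,"gripper": 1},{"dx": -0.1295,"dy": -0.0122,"dz": 0.024,"ax": 0,"ay": 0,"az": 0,"gripper": 1},{"dx": -0.1295,"dy": -0.0122,"dz": 0.024,"ax": 0,"ay": 0,"az": 0,"gripper": 1},{"dx": -0.1295,"dy": -0.0122,"dz": 0.024,"ax": 0,"ay": 0,"az": 0,"gripper": 1},{"dx": -0.1295,"dy": -0.0122,"dz": 0.024,"ax": 0,"ay": 0,"az": 0,"gripper": 1},{"dx": -0.1295,"dy": -0.0122,"dz": 0.024,"ax": 0,"ay": 0,"az": 0,"gripper": 1},{"dx": -0.1295,"dy": -0.0122,"dz": 0.024,"ax": 0,"ay": 0,"az": 0,"gripper": 1},{"dx": -0.1295,"dy": -0.0122,"dz": 0.024,"ax": 0,"ay": 0,"az": 0,"gripper": 1},{"dx": -0.1295,"dy": -0.0122,"dz": 0.024,"ax": 0,"ay": 0,"az": 0,"gripper": 1},{"dx": -0.1295,"dy": -0.0122,"dz": 0.024,"ax": 0,"ay": 0,"az": 0,"gripper": 1},{"dx": -0.1295,"dy": -0.0122,"dz": 0.024,"ax": 0,"ay": 0,"az": 0,"gripper": 1},{"dx": -0.1295,"dy": -0.0122,"dz": 0.024,"ax": 0,"ay": 0,"az": 0,"gripper": 1},{"dx": -0.1295,"dy": -0.0122,"dz": 0.024,"ax": 0,"ay": 0,"az": 0,"gripper": 1},{"dx": -0.1295,"dy": -0.0122,"dz": 0.024,"ax": 0,"ay": 0,"az": 0,"gripper": 1},{"dx": 0,"dy": 0,"dz": 0,"ax": 0,"ay": 0,"az": 0,"gripper": 1}]}}

```text
clock: 4.1
eef_pos: [435.5, -248.9, 152.0]
tool_rot: [-3.141, 0.002, 1.633]
force: [0.2, 0.6, 0.1]
width: 85.4
gripper_force: 0.0
```

{"name": "step_arm", "arguments": {"plan": [{"dx": 0,"dy": 0,"dz": 0.0575,"ax": 0,"ay": 0,"az": 0,"gripper": 1},{"dx": 0,"dy": 0,"dz": 0.0575,"ax": 0,"ay": 0,"az": 0,"gripper": 1},{"dx": 0,"dy": 0,"dz": 0.0575,"ax": 0,"ay": 0,"az": 0,"gripper": 1},{"dx": 0,"dy": 0,"dz": 0.0575,"ax": 0,"ay": 0,"az": 0,"gripper": 1},{"dx": 0,"dy": 0,"dz": 0,"ax": 0,"ay": 0,"az": 0,"gripper": 0.35},{"dx": 0,"dy": 0,"dz": 0,"ax": 0,"ay": 0,"az": 0,"gripper": 0.35},{"dx": 0,"dy": 0,"dz": 0,"ax": 0,"ay": 0,"az": 0,"gripper": 0},{"dx": 0,"dy": 0,"dz": 0,"ax": 0,"ay": 0,"az": 0,"gripper": 0},{"dx": 0,"dy": 0,"dz": 0,"ax": 0,"ay": 0,"az": 0,"gripper": 0},{"dx": 0,"dy": 0,"dz": 0,"ax": 0,"ay": 0,"az": 0,"gripper": 0},{"dx": 0,"dy": 0,"dz": 0,"ax": 0,"ay": 0,"az": 0,"gripper": 0}]}}

```text
clock: 5.48
eef_pos: [436.6, -245.4, 84.2]
tool_rot: [3.141, 0.0, 1.638]
force: [-1.3, 0.7, 7.2]
width: 17.0
gripper_force: 59.0
```

{"name": "step_arm", "arguments": {"plan": [{"dx": 0,"dy": 0,"dz": -0.04,"ax": 0,"ay": 0,"az": 0,"gripper": 0},{"dx": 0,"dy": 0,"dz": -0.06,"ax": 0,"ay": 0,"az": 0,"gripper": 0},{"dx": 0,"dy": 0,"dz": -0.08,"ax": 0,"ay": 0,"az": 0,"gripper": 0},{"dx": 0,"dy": 0,"dz": -0.08,"ax": 0,"ay": 0,"az": 0,"gripper": 0},{"dx": 0,"dy": 0,"dz": -0.04,"ax": 0,"ay": 0,"az": 0,"gripper": 0},{"dx": 0,"dy": 0,"dz": 0,"ax": 0,"ay": 0,"az": 0,"gripper": 0},{"dx": 0,"dy": 0,"dz": 0,"ax": 0,"ay": 0,"az": 0,"gripper": 0}]}}

```text
clock: 6.35
eef_pos: [436.0, -245.0, 172.8]
tool_rot: [-3.14, -0.001, 1.639]
force: [0.5, -0.7, -4.1]
width: 16.8
gripper_force: 59.2
```

Run:
```python
from h import *
from cell import ctrl
for i in range(3):
    d=ctrl.get_image("top"); s=ctrl.read_state(); print(s["force"].round(2),s["torque"].round(3),s["eef_pos"].round(1),s["tool_rot"].round(4))
np.savez("top1.npz",**d)
d2=ctrl.get_image("scene"); np.savez("scene1.npz",**d2)
C=cloud(d2);Z=C[...,2]
m=(Z>90)&(Z<200)&(C[...,1]>-210)&(C[...,1]<0)&(abs(C[...,0]-430)<40); v,u=np.where(m);print("scene",m.sum())
C=cloud(d);Z=C[...,2]
m=(Z>140)&(Z<230)&(C[...,1]>-180)&(C[...,1]<-20)&(abs(C[...,0]-430)<40); Q=C[m]
print("top",m.sum(),"front y",Q[:,1].max())
f=np.polyfit(Q[:,1],Q[:,2],1); print("shaft slope",f[0], "z at tip,at handle",np.polyval(f,[-50,-246]),"yaw",90-np.degrees(np.arctan(np.polyfit(Q[:,1],Q[:,0],1)[0])),"x at -50,-246",np.polyval(np.polyfit(Q[:,1],Q[:,0],1),[-50,-246]))
a=d["color"][200:280,340:500,::-1]; b=d2["color"][130:220,190:350,::-1]
cv2.imwrite("pics/lift.png",np.vstack([cv2.resize(a,(640,280)),cv2.resize(b,(640,320))]))
```

```text
[-0.44  0.57 -4.07] [ 0.013  0.018 -0.001] [ 435.9 -245.   172.6] [-3.1400e+00 -1.0000e-03  1.6384e+00]
[-0.33  0.3  -4.38] [ 0.022  0.021 -0.051] [ 435.9 -245.1  172.6] [-3.1399e+00 -1.0000e-03  1.6384e+00]
[-1.12  0.38 -4.52] [ 0.026 -0.012 -0.01 ] [ 436.  -245.1  172.7] [-3.1400e+00 -9.0000e-04  1.6383e+00]
scene 236
top 249 front y -48.0513813123523
shaft slope -0.014890257830495744 z at tip,at handle [169.57414388 172.49263441] yaw 93.83753309522183 x at -50,-246 [424.19000801 437.33728061]
```

View pics/lift.png

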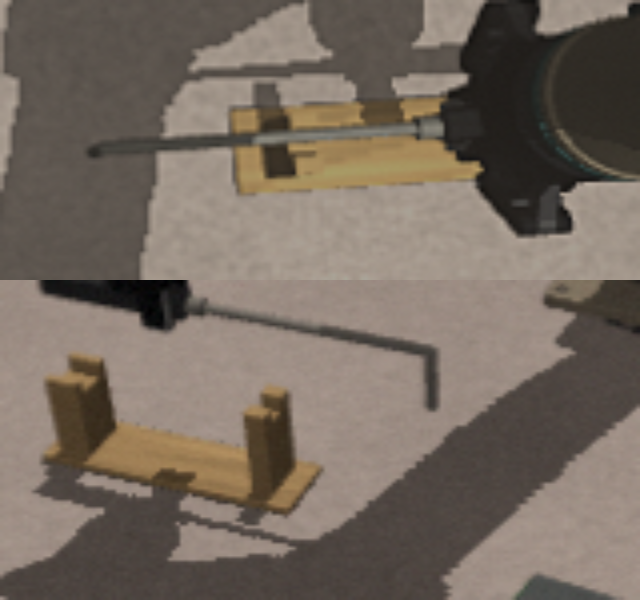

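The rod hangs level in the gripper with its hook down: shaft tip at px (95,150) in the upper crop and hook end at (432,408) in the lower. Next I'll move over the gap.

{"name": "step_arm", "arguments": {"plan": [{"dx": 0,"dy": 0,"dz": 0,"ax": 0,"ay": 0,"az": 0.0818,"gripper": 0},{"dx": 0.074,"dy": 0.079,"dz": 0,"ax": 0,"ay": 0,"az": 0,"gripper": 0},{"dx": 0.074,"dy": 0.079,"dz": 0,"ax": 0,"ay": 0,"az": 0,"gripper": 0},{"dx": 0.074,"dy": 0.079,"dz": 0,"ax": 0,"ay": 0,"az": 0,"gripper": 0},{"dx": 0.074,"dy": 0.079,"dz": 0.02,"ax": 0,"ay": 0,"az": 0,"gripper": 0},{"dx": 0.074,"dy": 0.079,"dz": 0.04,"ax": 0,"ay": 0,"az": 0,"gripper": 0},{"dx": 0.074,"dy": 0.079,"dz": 0.04,"ax": 0,"ay": 0,"az": 0,"gripper": 0},{"dx": 0,"dy": 0,"dz": 0.02,"ax": 0,"ay": 0,"az": 0,"gripper": 0},{"dx": 0,"dy": 0,"dz": 0,"ax": 0,"ay": 0,"az": 0,"gripper": 0},{"dx": 0,"dy": 0,"dz": 0,"ax": 0,"ay": 0,"az": 0,"gripper": 0}]}}

```text
clock: 7.8
eef_pos: [585.8, -122.4, 137.6]
tool_rot: [-3.141, 0.001, 1.508]
force: [-0.9, 0.1, -4.1]
width: 17.1
gripper_force: 59.3
```

```bash
cat >> h.py <<'E'
yaw=np.radians(86.5); xs=np.array([np.cos(yaw),np.sin(yaw)]); ys=np.array([-xs[1],xs[0]]); O=np.array([597.2,42.5])
def st(P): P=np.asarray(P,float).reshape(-1,3); q=P[:,:2]-O; return np.c_[q@xs,q@ys,P[:,2]]
def tip(s):  # tip in station frame from TCP
    from scipy.spatial.transform import Rotation as R
    p=s["eef_pos"]+R.from_euler("xyz",s["tool_rot"]).apply([193.5,1.3,58.2]); return st(p)[0].round(1), np.degrees(s["tool_rot"][2]).round(2)
E
python3 - <<'E'
from h import *
from cell import ctrl
F=[]
for i in range(3):
    d=ctrl.get_image("top"); s=ctrl.read_state(); F.append(np.r_[s["force"],s["torque"]])
print(np.array(F).round(2),s["eef_pos"].round(1),tip(s))
C=cloud(d); S=st(C.reshape(-1,3)); z0=s["eef_pos"][2]
m=(S[:,2]>z0-25)&(S[:,2]<z0+15)&(S[:,0]>-100)&(S[:,0]<60)&(abs(S[:,1])<25); Q=S[m]; print(m.sum(),"shaft end x",Q[:,0].max(),"y at 0,30",np.polyval(np.polyfit(Q[:,0],Q[:,1],1),[-100,0,30]),"z at -100,30",np.polyval(np.polyfit(Q[:,0],Q[:,2],1),[-100,30]))
cv2.imwrite("pics/over.png",cv2.resize(d["color"][100:250,225:385,::-1],None,fx=4,fy=4,interpolation=cv2.INTER_CUBIC))
E
```

```text
[[ 0.29 -0.33 -4.34  0.01 -0.01  0.  ]
 [-0.48 -0.06 -3.58  0.01 -0.01  0.04]
 [-0.21  0.46 -5.02  0.03 -0.01 -0.07]] [ 586.3 -121.9  138. ] (array([28.7, -0.7, 79.7]), np.float64(86.44))
223 shaft end x 31.687840005181524 y at 0,30 [-0.31316318 -0.03544835  0.0478661 ] z at -100,30 [136.79602915 134.72896197]
```

View pics/over.png

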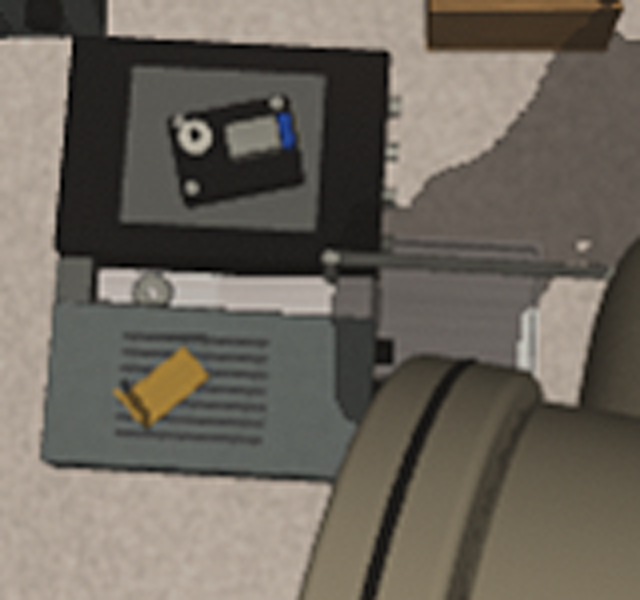

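The rod lies along the gap, shaft end at crop px (330,262), and the depth points put it at y≈0 in the gap. The gear is at crop px (152,290). Now I'll descend to feel the strip at x≈28 mm.

{"name": "step_arm", "arguments": {"plan": [{"dx": 0,"dy": 0,"dz": 0.05,"ax": 0,"ay": 0,"az": 0,"gripper": 0},{"dx": 0,"dy": 0,"dz": 0.05,"ax": 0,"ay": 0,"az": 0,"gripper": 0},{"dx": 0,"dy": 0,"dz": 0.033,"ax": 0,"ay": 0,"az": 0,"gripper": 0},{"dx": 0,"dy": 0,"dz": 0,"ax": 0,"ay": 0,"az": 0,"gripper": 0},{"dx": 0,"dy": 0,"dz": 0,"ax": 0,"ay": 0,"az": 0,"gripper": 0}]}}

```text
clock: 8.57
eef_pos: [586.7, -121.3, 97.7]
tool_rot: [3.141, 0.0, 1.51]
force: [-0.2, -0.4, -3.6]
width: 16.9
gripper_force: 59.4
```

```bash
cat > f.py <<'E'
from h import *
from cell import ctrl
import sys
for i in range(int(sys.argv[1]) if len(sys.argv)>1 else 1):
    if i: ctrl.get_image("top")
    s=ctrl.read_state(); print(round(s["clock"],2),"F",s["force"].round(2),"T",s["torque"].round(3),"tcp",s["eef_pos"].round(2),"tip",*tip(s),"rot",s["tool_rot"].round(4))
E
python3 f.py 3
```

```text
8.57 F [-0.25 -0.38 -3.56] T [-0.045  0.002 -0.067] tcp [ 586.72 -121.29   97.66] tip [29.4 -0.9 39.4] 86.5 rot [3.1413e+00 2.0000e-04 1.5097e+00]
8.62 F [ 0.15 -0.33 -4.68] T [ 0.044 -0.009 -0.011] tcp [ 586.88 -121.27   97.9 ] tip [29.4 -1.  39.7] 86.51 rot [3.1408e+00 2.0000e-04 1.5099e+00]
8.68 F [ 0.23 -0.5  -4.18] T [ 0.018 -0.039 -0.006] tcp [ 586.94 -121.28   98.03] tip [29.4 -1.1 39.8] 86.51 rot [3.1406e+00 2.0000e-04 1.5099e+00]
```

{"name": "step_arm", "arguments": {"plan": [{"dx": 0,"dy": 0,"dz": 0.008,"ax": 0,"ay": 0,"az": 0,"gripper": 0},{"dx": 0,"dy": 0,"dz": 0.008,"ax": 0,"ay": 0,"az": 0,"gripper": 0},{"dx": 0,"dy": 0,"dz": 0,"ax": 0,"ay": 0,"az": 0,"gripper": 0}]}}

```text
clock: 9.05
eef_pos: [586.3, -121.0, 92.6]
tool_rot: [-3.141, -0.0, 1.51]
force: [0.3, -0.1, -4.2]
width: 17.3
gripper_force: 59.4
```

```bash
python3 f.py 3
```

```text
9.05 F [ 0.25 -0.14 -4.21] T [ 0.03  -0.011  0.004] tcp [ 586.34 -121.04   92.6 ] tip [29.6 -0.4 34.4] 86.51 rot [-3.1411e+00 -1.0000e-04  1.5099e+00]
9.1 F [-0.07  0.36 -3.75] T [0.026 0.037 0.048] tcp [ 586.41 -121.06   92.68] tip [29.6 -0.5 34.5] 86.51 rot [-3.1413e+00 -1.0000e-04  1.5099e+00]
9.15 F [ 0.22 -0.44 -4.45] T [-0.053  0.023  0.003] tcp [ 586.5  -121.09   92.76] tip [29.6 -0.6 34.6] 86.51 rot [-3.1415 -0.      1.5099]
```

{"name": "step_arm", "arguments": {"plan": [{"dx": 0,"dy": 0,"dz": 0.005,"ax": 0,"ay": 0,"az": 0,"gripper": 0},{"dx": 0,"dy": 0,"dz": 0,"ax": 0,"ay": 0,"az": 0,"gripper": 0}]}}

```text
clock: 9.4
eef_pos: [586.4, -121.1, 91.2]
tool_rot: [-3.141, -0.0, 1.51]
force: [0.1, 0.5, -3.6]
width: 17.0
gripper_force: 59.4
```

```bash
python3 f.py 3
```

```text
9.4 F [ 0.14  0.49 -3.55] T [-0.031  0.012 -0.016] tcp [ 586.44 -121.07   91.18] tip [29.6 -0.5 33. ] 86.51 rot [-3.1414e+00 -1.0000e-04  1.5099e+00]
9.45 F [ 0.15 -0.57 -4.49] T [ 0.009 -0.04  -0.031] tcp [ 586.48 -121.1    91.23] tip [29.5 -0.5 33. ] 86.51 rot [-3.1415 -0.      1.5099]
9.5 F [ 0.45  0.13 -4.03] T [ 0.036 -0.098  0.025] tcp [ 586.47 -121.12   91.25] tip [29.5 -0.5 33.1] 86.51 rot [-3.1415  0.      1.5099]
```

{"name": "step_arm", "arguments": {"plan": [{"dx": 0,"dy": 0,"dz": 0.004,"ax": 0,"ay": 0,"az": 0,"gripper": 0},{"dx": 0,"dy": 0,"dz": 0,"ax": 0,"ay": 0,"az": 0,"gripper": 0}]}}

```text
clock: 9.75
eef_pos: [586.4, -121.1, 90.0]
tool_rot: [-3.141, -0.0, 1.51]
force: [0.3, -0.2, -3.7]
width: 17.5
gripper_force: 59.4
```

```bash
python3 f.py 3
```

```text
9.75 F [ 0.28 -0.17 -3.71] T [-0.007 -0.006  0.012] tcp [ 586.43 -121.07   89.98] tip [29.6 -0.5 31.8] 86.51 rot [-3.1413e+00 -1.0000e-04  1.5099e+00]
9.8 F [-0.06  0.02 -3.93] T [ 0.078  0.032 -0.066] tcp [ 586.48 -121.1    90.05] tip [29.6 -0.6 31.9] 86.51 rot [-3.1415e+00 -1.0000e-04  1.5099e+00]
9.85 F [ 0.37 -0.28 -4.57] T [ 0.02   0.02  -0.027] tcp [ 586.48 -121.1    90.04] tip [29.6 -0.6 31.8] 86.51 rot [-3.1415 -0.      1.5099]
```

{"name": "step_arm", "arguments": {"plan": [{"dx": 0,"dy": 0,"dz": 0.003,"ax": 0,"ay": 0,"az": 0,"gripper": 0},{"dx": 0,"dy": 0,"dz": 0,"ax": 0,"ay": 0,"az": 0,"gripper": 0}]}}

```text
clock: 10.1
eef_pos: [586.4, -121.1, 89.1]
tool_rot: [-3.141, -0.0, 1.51]
force: [-1.2, 0.6, -4.1]
width: 17.0
gripper_force: 59.4
```

```bash
python3 f.py 3
```

```text
10.1 F [-1.17  0.64 -4.12] T [0.001 0.07  0.017] tcp [ 586.43 -121.08   89.11] tip [29.6 -0.5 30.9] 86.51 rot [-3.1414e+00 -1.0000e-04  1.5099e+00]
10.15 F [-0.87 -0.42 -4.95] T [ 0.048  0.004 -0.034] tcp [ 586.45 -121.08   89.14] tip [29.6 -0.5 31. ] 86.51 rot [-3.1414e+00 -1.0000e-04  1.5099e+00]
10.2 F [ 0.81 -1.22 -4.33] T [-0.02   0.002  0.027] tcp [ 586.51 -121.13   89.17] tip [29.5 -0.6 31. ] 86.51 rot [-3.1415 -0.      1.5098]
```

{"name": "step_arm", "arguments": {"plan": [{"dx": 0,"dy": 0,"dz": 0.0035,"ax": 0,"ay": 0,"az": 0,"gripper": 0},{"dx": 0,"dy": 0,"dz": 0,"ax": 0,"ay": 0,"az": 0,"gripper": 0}]}}

```text
clock: 10.45
eef_pos: [586.4, -121.1, 88.0]
tool_rot: [-3.141, -0.0, 1.51]
force: [0.2, 0.7, -4.2]
width: 16.7
gripper_force: 59.4
```

```bash
python3 f.py 3
```

```text
10.45 F [ 0.18  0.66 -4.22] T [-0.004 -0.013  0.036] tcp [ 586.42 -121.1    88.03] tip [29.5 -0.5 29.8] 86.51 rot [-3.1414 -0.      1.5098]
10.5 F [ 0.04  0.21 -4.47] T [-0.03   0.045  0.   ] tcp [ 586.46 -121.09   88.08] tip [29.6 -0.5 29.9] 86.51 rot [-3.1414e+00 -1.0000e-04  1.5099e+00]
10.55 F [-0.86 -1.08 -3.48] T [ 0.024  0.038 -0.058] tcp [ 586.52 -121.08   88.14] tip [29.6 -0.6 29.9] 86.51 rot [-3.1416 -0.      1.5099]
```

{"name": "step_arm", "arguments": {"plan": [{"dx": 0,"dy": 0,"dz": 0.0035,"ax": 0,"ay": 0,"az": 0,"gripper": 0},{"dx": 0,"dy": 0,"dz": 0,"ax": 0,"ay": 0,"az": 0,"gripper": 0}]}}

```text
clock: 10.8
eef_pos: [586.4, -121.1, 87.0]
tool_rot: [-3.141, -0.0, 1.51]
force: [-0.1, -0.2, -4.8]
width: 17.4
gripper_force: 59.4
```

```bash
python3 f.py 3
```

```text
10.8 F [-0.06 -0.2  -4.77] T [-0.008 -0.03  -0.037] tcp [ 586.44 -121.08   86.99] tip [29.6 -0.5 28.8] 86.51 rot [-3.1414 -0.      1.5099]
10.85 F [ 1.14  0.44 -4.72] T [ 0.026 -0.004 -0.013] tcp [ 586.46 -121.07   87.03] tip [29.6 -0.5 28.8] 86.51 rot [-3.1414e+00 -1.0000e-04  1.5099e+00]
10.9 F [-0.21  0.74 -3.6 ] T [0.    0.01  0.063] tcp [ 586.49 -121.07   87.06] tip [29.6 -0.5 28.9] 86.51 rot [-3.1415e+00 -1.0000e-04  1.5099e+00]
```

{"name": "step_arm", "arguments": {"plan": [{"dx": 0,"dy": 0,"dz": 0.0035,"ax": 0,"ay": 0,"az": 0,"gripper": 0},{"dx": 0,"dy": 0,"dz": 0,"ax": 0,"ay": 0,"az": 0,"gripper": 0}]}}

```text
clock: 11.15
eef_pos: [586.6, -121.1, 86.1]
tool_rot: [3.142, -0.0, 1.51]
force: [0.6, -0.4, -3.5]
width: 17.2
gripper_force: 59.5
```

```bash
python3 f.py 3
```

```text
11.15 F [ 0.55 -0.4  -3.54] T [0.15  0.017 0.009] tcp [ 586.58 -121.06   86.05] tip [29.6 -0.7 27.9] 86.51 rot [ 3.1415e+00 -1.0000e-04  1.5098e+00]
11.2 F [-0.77 -0.17 -2.94] T [ 0.119 -0.114 -0.011] tcp [ 586.58 -121.1    86.08] tip [29.6 -0.7 27.9] 86.51 rot [ 3.1415e+00 -1.0000e-04  1.5099e+00]
11.25 F [-0.03 -0.35 -3.21] T [ 0.156 -0.029  0.06 ] tcp [ 586.58 -121.09   86.08] tip [29.6 -0.7 27.9] 86.51 rot [ 3.1415e+00 -1.0000e-04  1.5099e+00]
```

{"name": "step_arm", "arguments": {"plan": [{"dx": 0,"dy": 0,"dz": 0.003,"ax": 0,"ay": 0,"az": 0,"gripper": 0},{"dx": 0,"dy": 0,"dz": 0,"ax": 0,"ay": 0,"az": 0,"gripper": 0}]}}

```text
clock: 11.5
eef_pos: [586.6, -121.1, 85.2]
tool_rot: [3.141, -0.0, 1.51]
force: [0.8, 0.1, -2.4]
width: 17.1
gripper_force: 59.6
```

```bash
python3 f.py 3
```

```text
11.5 F [ 0.78  0.11 -2.42] T [ 0.318 -0.017 -0.04 ] tcp [ 586.63 -121.15   85.24] tip [29.5 -0.8 27.1] 86.5 rot [ 3.1414e+00 -1.0000e-04  1.5097e+00]
11.55 F [-0.3  -0.27 -2.55] T [ 0.354  0.009 -0.026] tcp [ 586.62 -121.16   85.27] tip [29.5 -0.7 27.1] 86.5 rot [ 3.1413 -0.      1.5097]
11.6 F [-0.38 -0.24 -1.9 ] T [ 0.306 -0.022 -0.019] tcp [ 586.62 -121.15   85.26] tip [29.5 -0.7 27.1] 86.5 rot [ 3.1413e+00 -1.0000e-04  1.5098e+00]
```

{"name": "step_arm", "arguments": {"plan": [{"dx": 0,"dy": 0,"dz": -0.01,"ax": 0,"ay": 0,"az": 0,"gripper": 0},{"dx": 0,"dy": 0,"dz": -0.014,"ax": 0,"ay": 0,"az": 0,"gripper": 0},{"dx": 0.05,"dy": 0,"dz": 0,"ax": 0,"ay": 0,"az": 0,"gripper": 0},{"dx": 0.1,"dy": 0,"dz": 0,"ax": 0,"ay": 0,"az": 0,"gripper": 0},{"dx": 0.1,"dy": 0,"dz": 0,"ax": 0,"ay": 0,"az": 0,"gripper": 0},{"dx": 0.1,"dy": 0,"dz": 0,"ax": 0,"ay": 0,"az": 0,"gripper": 0},{"dx": 0.07,"dy": 0,"dz": 0,"ax": 0,"ay": 0,"az": 0,"gripper": 0},{"dx": 0.032,"dy": 0,"dz": 0,"ax": 0,"ay": 0,"az": 0,"gripper": 0},{"dx": 0,"dy": 0,"dz": 0,"ax": 0,"ay": 0,"az": 0,"gripper": 0},{"dx": 0,"dy": 0,"dz": 0,"ax": 0,"ay": 0,"az": 0,"gripper": 0}]}}

```text
clock: 12.85
eef_pos: [594.7, 12.8, 92.4]
tool_rot: [3.141, 0.001, 1.508]
force: [-0.4, 0.1, -4.6]
width: 16.9
gripper_force: 59.4
```

```bash
python3 f.py 3
python3 - <<'E'
from h import *
from cell import ctrl
d=ctrl.get_image("top"); np.savez("top2.npz",**d)
s=ctrl.read_state(); S=st(cloud(d).reshape(-1,3)); z0=s["eef_pos"][2]
m=(S[:,2]>z0-18)&(S[:,2]<z0+10)&(S[:,0]>30)&(S[:,0]<185)&(abs(S[:,1])<12); Q=S[m]; print(m.sum(),"end x",Q[:,0].max(),"y",np.polyval(np.polyfit(Q[:,0],Q[:,1],1),[30,165]),"z",np.polyval(np.polyfit(Q[:,0],Q[:,2],1),[30,165]))
d2=ctrl.get_image("scene")
a=cv2.resize(d["color"][110:230,230:330,::-1],(500,600),interpolation=cv2.INTER_CUBIC)
b=cv2.resize(d2["color"][205:325,260:320,::-1],(300,600),interpolation=cv2.INTER_CUBIC)
cv2.imwrite("pics/in.png",np.hstack([a,b]))
E
```

```text
12.85 F [-0.37  0.11 -4.57] T [-0.058 -0.027  0.003] tcp [594.7   12.81  92.43] tip [163.7  -0.9  34. ] 86.42 rot [3.1414e+00 1.1000e-03 1.5084e+00]
12.9 F [-0.54 -0.56 -4.68] T [-0.013  0.015 -0.002] tcp [594.72  12.67  92.46] tip [163.5  -1.   34.1] 86.4 rot [3.1414e+00 1.0000e-03 1.5080e+00]
12.95 F [-0.73  0.07 -4.06] T [ 0.071 -0.026  0.112] tcp [594.69  12.75  92.42] tip [163.6  -1.   34.1] 86.4 rot [3.1415e+00 8.0000e-04 1.5080e+00]Traceback (most recent call last):
  File "<stdin>", line 5, in <module>
    return umr_maximum(a, axis, None, out, keepdims, initial, where)
ValueError: zero-size array to reduction operation maximum which has no identity
```

Run:
```python
from h import *
from cell import ctrl
d=dict(np.load("top2.npz"));d2=ctrl.get_image("scene")
a=cv2.resize(d["color"][110:230,230:330,::-1],(400,500),interpolation=cv2.INTER_CUBIC)
b=cv2.resize(d2["color"][195:315,270:400,::-1],(400,500),interpolation=cv2.INTER_CUBIC)
cv2.imwrite("pics/in.png",np.hstack([a,b]))
```

```text
(no output)
```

View pics/in.png

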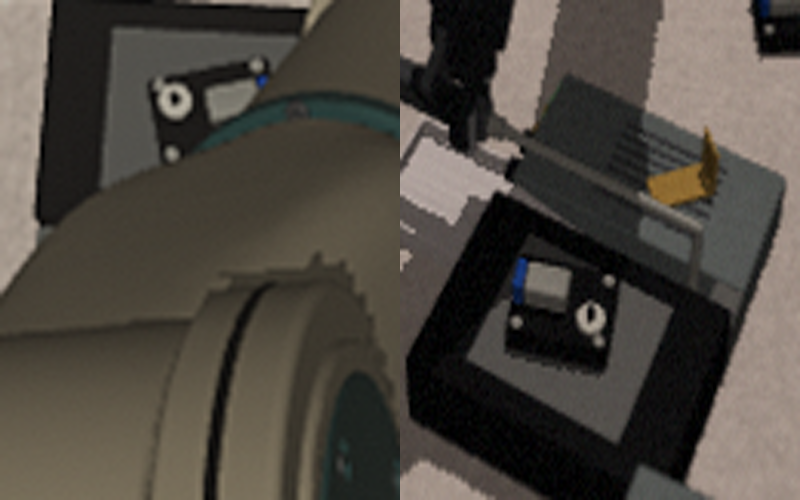

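The top view is blocked by the arm. The scene view shows the rod over the gap, with its bend at crop px (698,228), near the trunk. I'll cross-check the bend position by casting that ray.

Run:
```python
from h import *
from cell import ctrl
d=ctrl.get_image("scene"); u,v=270+298/400*130,195+228/500*120
print(u,v,st(onplane(d,[[u,v]],88)))
C=cloud(d); S=st(C.reshape(-1,3)); m=(S[:,2]>75)&(S[:,2]<105)&(abs(S[:,1])<14)&(S[:,0]>20)&(S[:,0]<185);Q=S[m];print(m.sum(),Q[:,0].max(),np.polyval(np.polyfit(Q[:,0],Q[:,1],1),[30,165]))
m=(S[:,2]>58)&(S[:,2]<78)&(abs(S[:,1])<16)&(S[:,0]>20)&(S[:,0]<185);Q=S[m];print("hook",m.sum(),np.median(Q,0) if m.any() else 0)
d0=dict(np.load("scene.npz")); S=st(cloud(d0).reshape(-1,3)); m=(abs(S[:,2]-40)<4)&(S[:,1]>5); print("scene grey x",np.percentile(S[m,0][(S[m,0]>-30)&(S[m,0]<230)],[1,99]),"y max",S[m&(S[:,0]>50)&(S[:,0]<150)&(S[:,1]<130),1].max())
```

```text
366.85 249.72 [[163.79781502   1.25382515  88.        ]]
221 167.88261044303027 [-0.02508594 -0.40584028]
hook 16 [164.06835301  -0.85098603  68.67274795]
scene grey x [  1.14335388 199.63509308] y max 115.31321490273805
```

{"name": "step_arm", "arguments": {"plan": [{"dx": 0.005,"dy": 0,"dz": 0.01,"ax": 0,"ay": 0,"az": 0,"gripper": 0},{"dx": 0,"dy": 0,"dz": 0.02,"ax": 0,"ay": 0,"az": 0,"gripper": 0},{"dx": 0,"dy": 0,"dz": 0.02,"ax": 0,"ay": 0,"az": 0,"gripper": 0},{"dx": 0,"dy": 0,"dz": 0.006,"ax": 0,"ay": 0,"az": 0,"gripper": 0},{"dx": 0,"dy": 0,"dz": 0,"ax": 0,"ay": 0,"az": 0,"gripper": 0},{"dx": 0,"dy": 0,"dz": 0,"ax": 0,"ay": 0,"az": 0,"gripper": 0}]}}

```text
clock: 13.85
eef_pos: [595.0, 15.7, 75.7]
tool_rot: [3.141, 0.0, 1.51]
force: [-0.1, -0.3, -3.9]
width: 16.9
gripper_force: 59.4
```

```bash
python3 f.py 3
```

```text
13.85 F [-0.08 -0.26 -3.87] T [-0.012  0.024  0.039] tcp [595.02  15.68  75.68] tip [166.6  -0.8  17.5] 86.51 rot [3.1413 0.     1.5098]
13.9 F [ 0.29  0.25 -4.61] T [-0.001  0.037 -0.032] tcp [595.03  15.69  75.74] tip [166.6  -0.8  17.5] 86.51 rot [ 3.1412 -0.      1.5098]
13.95 F [-0.13  0.13 -4.28] T [ 0.035 -0.023 -0.061] tcp [595.02  15.7   75.73] tip [166.6  -0.8  17.5] 86.51 rot [ 3.1412 -0.      1.5099]
```

{"name": "step_arm", "arguments": {"plan": [{"dx": 0,"dy": 0,"dz": 0.008,"ax": 0,"ay": 0,"az": 0,"gripper": 0},{"dx": 0,"dy": 0,"dz": 0,"ax": 0,"ay": 0,"az": 0,"gripper": 0},{"dx": 0,"dy": 0,"dz": 0,"ax": 0,"ay": 0,"az": 0,"gripper": 0}]}}

```text
clock: 14.32
eef_pos: [594.9, 15.8, 73.1]
tool_rot: [-3.142, -0.0, 1.51]
force: [0.3, 0.5, -4.5]
width: 17.2
gripper_force: 59.4
```

```bash
python3 f.py 3
```

```text
14.32 F [ 0.33  0.52 -4.46] T [-0.012 -0.022 -0.024] tcp [594.86  15.76  73.12] tip [166.7  -0.6  14.9] 86.51 rot [-3.1416 -0.      1.5099]
14.38 F [ 0.03 -0.69 -4.52] T [-0.04   0.01  -0.003] tcp [594.89  15.72  73.13] tip [166.6  -0.6  14.9] 86.51 rot [3.1416 0.     1.5099]
14.43 F [ 0.11  1.1  -3.72] T [ 0.004 -0.023  0.005] tcp [594.88  15.74  73.17] tip [166.6  -0.6  15. ] 86.51 rot [ 3.1416 -0.      1.5099]
```

{"name": "step_arm", "arguments": {"plan": [{"dx": 0,"dy": 0,"dz": 0.006,"ax": 0,"ay": 0,"az": 0,"gripper": 0},{"dx": 0,"dy": 0,"dz": 0,"ax": 0,"ay": 0,"az": 0,"gripper": 0}]}}

```text
clock: 14.68
eef_pos: [594.7, 15.8, 71.2]
tool_rot: [-3.141, 0.0, 1.51]
force: [0.3, 0.5, -4.1]
width: 17.1
gripper_force: 59.4
```

```bash
python3 f.py 3
```

```text
14.68 F [ 0.26  0.5  -4.07] T [0.026 0.02  0.02 ] tcp [594.7   15.76  71.15] tip [166.7  -0.4  13. ] 86.51 rot [-3.1412  0.      1.5099]
14.72 F [-0.04 -0.88 -4.74] T [-0.016  0.024  0.032] tcp [594.75  15.74  71.21] tip [166.6  -0.4  13. ] 86.51 rot [-3.1413  0.      1.5098]
14.78 F [-0.31  0.25 -4.87] T [-0.053  0.012  0.003] tcp [594.84  15.73  71.29] tip [166.6  -0.5  13.1] 86.51 rot [-3.1415 -0.      1.5099]
```

{"name": "step_arm", "arguments": {"plan": [{"dx": 0,"dy": 0,"dz": 0.003,"ax": 0,"ay": 0,"az": 0,"gripper": 0},{"dx": 0,"dy": 0,"dz": 0,"ax": 0,"ay": 0,"az": 0,"gripper": 0}]}}

```text
clock: 15.02
eef_pos: [594.8, 15.7, 70.4]
tool_rot: [-3.141, -0.0, 1.51]
force: [0.9, -0.1, -4.1]
width: 17.2
gripper_force: 59.4
```

```bash
python3 f.py 3
```

```text
15.03 F [ 0.92 -0.08 -4.12] T [0.065 0.023 0.011] tcp [594.81  15.74  70.35] tip [166.6  -0.5  12.2] 86.51 rot [-3.1414 -0.      1.5099]
15.07 F [-0.59 -0.07 -3.71] T [-0.018 -0.056 -0.044] tcp [594.85  15.76  70.42] tip [166.7  -0.5  12.2] 86.51 rot [-3.1415 -0.      1.5099]
15.12 F [-0.17 -0.3  -4.29] T [0.01  0.018 0.05 ] tcp [594.86  15.74  70.42] tip [166.6  -0.6  12.2] 86.51 rot [-3.1415 -0.      1.5099]
```

{"name": "step_arm", "arguments": {"plan": [{"dx": 0,"dy": 0,"dz": 0.004,"ax": 0,"ay": 0,"az": 0,"gripper": 0},{"dx": 0,"dy": 0,"dz": 0,"ax": 0,"ay": 0,"az": 0,"gripper": 0}]}}

```text
clock: 15.38
eef_pos: [595.0, 15.7, 69.3]
tool_rot: [3.141, -0.0, 1.51]
force: [0.4, -0.4, -3.5]
width: 16.9
gripper_force: 59.6
```

```bash
python3 f.py 3
```

```text
15.38 F [ 0.37 -0.42 -3.51] T [ 0.159 -0.     0.027] tcp [594.95  15.66  69.32] tip [166.6  -0.7  11.1] 86.5 rot [ 3.1414e+00 -1.0000e-04  1.5097e+00]
15.43 F [-0.23 -0.02 -3.03] T [0.136 0.028 0.038] tcp [594.96  15.66  69.33] tip [166.6  -0.7  11.1] 86.5 rot [ 3.1414 -0.      1.5098]
15.47 F [-1.05  0.11 -3.28] T [ 0.138 -0.01   0.04 ] tcp [594.98  15.67  69.38] tip [166.6  -0.7  11.2] 86.5 rot [ 3.1413e+00 -1.0000e-04  1.5098e+00]
```

{"name": "step_arm", "arguments": {"plan": [{"dx": 0,"dy": 0,"dz": 0.003,"ax": 0,"ay": 0,"az": 0,"gripper": 0},{"dx": 0,"dy": 0,"dz": 0,"ax": 0,"ay": 0,"az": 0,"gripper": 0}]}}

```text
clock: 15.72
eef_pos: [595.0, 15.5, 68.5]
tool_rot: [3.141, 0.0, 1.51]
force: [0.2, -1.0, -1.3]
width: 17.3
gripper_force: 59.8
```

```bash
python3 f.py 3
```

```text
15.72 F [ 0.15 -1.05 -1.34] T [ 0.229  0.084 -0.02 ] tcp [594.99  15.5   68.47] tip [166.4  -0.8  10.2] 86.49 rot [3.1413e+00 1.0000e-04 1.5096e+00]
15.78 F [-1.   -1.54 -1.72] T [0.213 0.057 0.017] tcp [594.97  15.53  68.47] tip [166.4  -0.7  10.2] 86.5 rot [3.1413e+00 1.0000e-04 1.5097e+00]
15.82 F [ 0.16 -1.52 -1.03] T [0.219 0.013 0.015] tcp [594.94  15.52  68.46] tip [166.4  -0.7  10.2] 86.49 rot [3.1414e+00 1.0000e-04 1.5096e+00]
```

{"name": "step_arm", "arguments": {"plan": [{"dx": 0,"dy": 0,"dz": -0.003,"ax": 0,"ay": 0,"az": 0,"gripper": 0},{"dx": -0.008,"dy": 0,"dz": 0,"ax": 0,"ay": 0,"az": 0,"gripper": 0},{"dx": -0.008,"dy": 0,"dz": 0,"ax": 0,"ay": 0,"az": 0,"gripper": 0},{"dx": 0,"dy": 0,"dz": 0,"ax": 0,"ay": 0,"az": 0,"gripper": 0}]}}

```text
clock: 16.32
eef_pos: [594.4, 10.7, 69.2]
tool_rot: [-3.141, 0.0, 1.51]
force: [0.1, -0.8, -2.7]
width: 17.0
gripper_force: 59.6
```

```bash
python3 f.py 3
```

```text
16.32 F [ 0.14 -0.79 -2.69] T [0.312 0.058 0.03 ] tcp [594.41  10.71  69.16] tip [161.6  -0.4  10.9] 86.5 rot [-3.1412e+00  1.0000e-04  1.5097e+00]
16.38 F [-0.7  -0.65 -2.45] T [0.243 0.051 0.039] tcp [594.43  10.79  69.19] tip [161.7  -0.4  11. ] 86.51 rot [-3.1413e+00  1.0000e-04  1.5099e+00]
16.43 F [-0.09  0.02 -2.01] T [0.274 0.025 0.005] tcp [594.45  10.74  69.2 ] tip [161.6  -0.4  11. ] 86.51 rot [-3.1413e+00  2.0000e-04  1.5099e+00]
```

{"name": "step_arm", "arguments": {"plan": [{"dx": -0.02,"dy": 0,"dz": 0,"ax": 0,"ay": 0,"az": 0,"gripper": 0},{"dx": -0.02,"dy": 0,"dz": 0,"ax": 0,"ay": 0,"az": 0,"gripper": 0},{"dx": -0.02,"dy": 0,"dz": 0,"ax": 0,"ay": 0,"az": 0,"gripper": 0},{"dx": -0.02,"dy": 0,"dz": 0,"ax": 0,"ay": 0,"az": 0,"gripper": 0},{"dx": -0.02,"dy": 0,"dz": 0,"ax": 0,"ay": 0,"az": 0,"gripper": 0}]}}

```text
clock: 17.05
eef_pos: [592.7, -19.5, 69.2]
tool_rot: [-3.142, -0.0, 1.51]
force: [0.1, 1.0, -2.7]
width: 17.1
gripper_force: 59.6
```

```bash
python3 f.py 3
```

```text
17.05 F [ 0.11  0.96 -2.7 ] T [ 0.451 -0.014  0.031] tcp [592.7  -19.49  69.25] tip [131.4  -0.6  11.1] 86.5 rot [-3.1416 -0.      1.5097]
17.1 F [-0.44 -1.83 -2.07] T [0.112 0.076 0.087] tcp [592.64 -20.92  69.31] tip [129.9  -0.8  10.9] 86.43 rot [3.1415e+00 1.2000e-03 1.5086e+00]
17.15 F [-0.3  -0.86 -2.68] T [ 0.091 -0.014 -0.011] tcp [592.64 -20.76  69.36] tip [130.   -0.9  10.9] 86.42 rot [3.1414e+00 1.3000e-03 1.5084e+00]
```

{"name": "step_arm", "arguments": {"plan": [{"dx": -0.022,"dy": 0,"dz": 0,"ax": 0,"ay": 0,"az": 0,"gripper": 0},{"dx": -0.022,"dy": 0,"dz": 0,"ax": 0,"ay": 0,"az": 0,"gripper": 0},{"dx": -0.022,"dy": 0,"dz": 0,"ax": 0,"ay": 0,"az": 0,"gripper": 0},{"dx": -0.022,"dy": 0,"dz": 0,"ax": 0,"ay": 0,"az": 0,"gripper": 0},{"dx": -0.02,"dy": 0,"dz": -0.0044,"ax": 0,"ay": 0,"az": 0,"gripper": 0},{"dx": -0.02,"dy": 0,"dz": -0.0046,"ax": 0,"ay": 0,"az": 0,"gripper": 0}]}}

```text
clock: 17.9
eef_pos: [590.3, -57.8, 72.0]
tool_rot: [-3.141, 0.0, 1.51]
force: [-0.2, 1.5, -3.0]
width: 17.5
gripper_force: 59.6
```

```bash
python3 f.py 3
```

```text
17.9 F [-0.15  1.46 -2.96] T [0.329 0.008 0.026] tcp [590.3  -57.82  71.97] tip [92.9 -0.5 13.8] 86.51 rot [-3.1414e+00  1.0000e-04  1.5098e+00]
17.95 F [-0.32 -0.44 -3.82] T [0.301 0.042 0.124] tcp [590.32 -59.12  72.25] tip [91.6 -0.8 13.8] 86.45 rot [3.1413e+00 1.1000e-03 1.5088e+00]
18.0 F [ 1.22 -0.32 -3.07] T [ 0.155 -0.027  0.021] tcp [590.37 -58.84  72.21] tip [91.9 -0.9 13.8] 86.43 rot [3.1412e+00 1.0000e-03 1.5086e+00]
```

{"name": "step_arm", "arguments": {"plan": [{"dx": -0.02,"dy": 0,"dz": -0.0036,"ax": 0,"ay": 0,"az": 0,"gripper": 0},{"dx": -0.02,"dy": 0,"dz": -0.0046,"ax": 0,"ay": 0,"az": 0,"gripper": 0},{"dx": -0.02,"dy": 0,"dz": -0.0046,"ax": 0,"ay": 0,"az": 0,"gripper": 0},{"dx": -0.02,"dy": 0,"dz": -0.0046,"ax": 0,"ay": 0,"az": 0,"gripper": 0},{"dx": -0.02,"dy": 0,"dz": -0.0046,"ax": 0,"ay": 0,"az": 0,"gripper": 0}]}}

```text
clock: 18.62
eef_pos: [588.5, -87.8, 78.7]
tool_rot: [3.142, 0.0, 1.51]
force: [0.5, 1.0, -3.7]
width: 17.0
gripper_force: 59.5
```

```bash
python3 f.py 3
```

```text
18.62 F [ 0.5   0.97 -3.75] T [ 0.383 -0.033 -0.02 ] tcp [588.53 -87.76  78.65] tip [63.  -0.6 20.4] 86.5 rot [3.1416e+00 1.0000e-04 1.5098e+00]
18.68 F [ 0.09  0.06 -3.19] T [ 0.178 -0.007  0.088] tcp [588.55 -89.06  78.89] tip [61.6 -0.9 20.5] 86.44 rot [3.1411e+00 1.1000e-03 1.5086e+00]
18.73 F [-0.98 -0.77 -3.65] T [ 0.165  0.024 -0.045] tcp [588.57 -88.78  78.84] tip [61.9 -1.  20.4] 86.43 rot [3.1411e+00 1.0000e-03 1.5085e+00]
```

{"name": "step_arm", "arguments": {"plan": [{"dx": -0.02,"dy": 0,"dz": -0.0026,"ax": 0,"ay": 0,"az": 0,"gripper": 0},{"dx": -0.02,"dy": 0,"dz": -0.0046,"ax": 0,"ay": 0,"az": 0,"gripper": 0},{"dx": -0.02,"dy": 0,"dz": -0.0046,"ax": 0,"ay": 0,"az": 0,"gripper": 0}]}}

```text
clock: 19.1
eef_pos: [587.4, -105.5, 82.1]
tool_rot: [-3.141, -0.0, 1.51]
force: [0.4, 2.0, -3.8]
width: 17.2
gripper_force: 59.6
```

```bash
python3 f.py 2
python3 - <<'E'
from h import *
from cell import ctrl
d=ctrl.get_image("top");d2=ctrl.get_image("scene")
a=cv2.resize(d["color"][130:230,235:375,::-1],(500,360),interpolation=cv2.INTER_CUBIC)
b=cv2.resize(d2["color"][205:285,250:340,::-1],(300,360),interpolation=cv2.INTER_CUBIC)
cv2.imwrite("pics/draw.png",np.hstack([a,b]))
E
```

```text
19.1 F [ 0.35  1.95 -3.82] T [0.527 0.001 0.044] tcp [ 587.43 -105.49   82.14] tip [45.2 -0.5 24. ] 86.52 rot [-3.1414e+00 -2.0000e-04  1.5100e+00]
19.15 F [-0.99 -0.16 -2.75] T [ 0.387 -0.     0.079] tcp [ 587.42 -106.93   82.44] tip [43.7 -0.9 24. ] 86.45 rot [3.1412e+00 1.0000e-03 1.5088e+00]
```

View pics/draw.png

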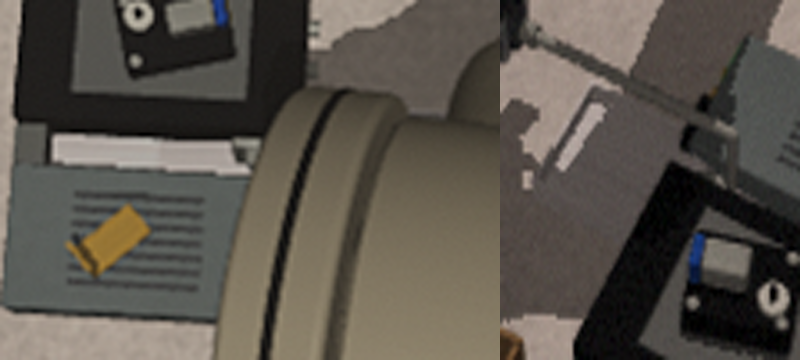

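The top crop shows the pad is now empty, so the gear has left it and is travelling ahead of the tip. The scene crop shows the hook in the gap near the mouth at crop px (733,180).

{"name": "step_arm", "arguments": {"plan": [{"dx": -0.012,"dy": 0,"dz": -0.0027,"ax": 0,"ay": 0,"az": 0,"gripper": 0},{"dx": -0.012,"dy": 0,"dz": -0.0027,"ax": 0,"ay": 0,"az": 0,"gripper": 0},{"dx": -0.012,"dy": 0,"dz": -0.0027,"ax": 0,"ay": 0,"az": 0,"gripper": 0},{"dx": -0.012,"dy": 0,"dz": -0.0027,"ax": 0,"ay": 0,"az": 0,"gripper": 0}]}}

```text
clock: 19.75
eef_pos: [586.5, -119.7, 85.3]
tool_rot: [-3.141, -0.0, 1.51]
force: [-0.1, 0.9, -3.1]
width: 17.0
gripper_force: 59.5
```

```bash
python3 f.py 3
```

```text
19.75 F [-0.12  0.95 -3.13] T [ 0.515 -0.01  -0.018] tcp [ 586.54 -119.74   85.34] tip [30.9 -0.5 27.2] 86.51 rot [-3.1414e+00 -1.0000e-04  1.5099e+00]
19.8 F [ 0.3  -0.37 -2.97] T [0.301 0.009 0.1  ] tcp [ 586.52 -120.65   85.51] tip [30.  -0.7 27.2] 86.47 rot [3.1415e+00 7.0000e-04 1.5092e+00]
19.85 F [-0.25 -0.9  -2.41] T [ 0.223 -0.003  0.039] tcp [ 586.54 -120.68   85.52] tip [29.9 -0.8 27.2] 86.46 rot [3.1413e+00 8.0000e-04 1.5090e+00]
```

{"name": "step_arm", "arguments": {"plan": [{"dx": -0.02,"dy": 0,"dz": -0.0046,"ax": 0,"ay": 0,"az": 0,"gripper": 0},{"dx": -0.02,"dy": 0,"dz": -0.0046,"ax": 0,"ay": 0,"az": 0,"gripper": 0},{"dx": -0.02,"dy": 0,"dz": -0.0046,"ax": 0,"ay": 0,"az": 0,"gripper": 0},{"dx": -0.02,"dy": 0,"dz": -0.0046,"ax": 0,"ay": 0,"az": 0,"gripper": 0}]}}

```text
clock: 20.35
eef_pos: [585.1, -144.2, 91.0]
tool_rot: [3.142, 0.0, 1.51]
force: [0.0, -0.4, -4.4]
width: 17.0
gripper_force: 59.5
```

```bash
python3 f.py 3
```

```text
20.35 F [ 0.01 -0.4  -4.41] T [ 0.21  -0.044 -0.   ] tcp [ 585.1  -144.22   90.96] tip [ 6.4 -0.6 32.7] 86.49 rot [3.1415e+00 2.0000e-04 1.5096e+00]
20.4 F [ 0.48 -1.87 -2.68] T [-0.11   0.028  0.051] tcp [ 585.06 -145.74   91.19] tip [ 4.8 -0.9 32.7] 86.44 rot [3.1410e+00 1.7000e-03 1.5086e+00]
20.45 F [-0.04 -1.06 -3.82] T [-0.021  0.017 -0.059] tcp [ 585.1  -145.63   91.16] tip [ 4.9 -1.  32.6] 86.42 rot [3.1408e+00 1.8000e-03 1.5083e+00]
```

{"name": "step_arm", "arguments": {"plan": [{"dx": -0.02,"dy": 0,"dz": -0.0046,"ax": 0,"ay": 0,"az": 0,"gripper": 0},{"dx": -0.02,"dy": 0,"dz": -0.0046,"ax": 0,"ay": 0,"az": 0,"gripper": 0},{"dx": -0.01,"dy": 0,"dz": -0.003,"ax": 0,"ay": 0,"az": 0,"gripper": 0},{"dx": 0,"dy": 0,"dz": 0,"ax": 0,"ay": 0,"az": 0,"gripper": 0}]}}

```text
clock: 20.95
eef_pos: [584.2, -159.0, 94.6]
tool_rot: [3.142, 0.0, 1.509]
force: [-0.5, -0.3, -4.4]
width: 16.9
gripper_force: 59.5
```

```bash
python3 f.py 3
python3 - <<'E'
from h import *
from cell import ctrl
d=ctrl.get_image("top");d2=ctrl.get_image("scene")
a=cv2.resize(d["color"][130:230,275:375,::-1],(400,400),interpolation=cv2.INTER_CUBIC)
b=cv2.resize(d2["color"][205:285,240:320,::-1],(400,400),interpolation=cv2.INTER_CUBIC)
cv2.imwrite("pics/draw2.png",np.hstack([a,b]))
E
```

```text
20.95 F [-0.53 -0.27 -4.43] T [-0.032  0.012  0.031] tcp [ 584.17 -159.01   94.56] tip [-8.4 -0.7 36.3] 86.48 rot [3.1415e+00 2.0000e-04 1.5093e+00]
21.0 F [-0.15  0.59 -3.09] T [ 0.048 -0.019 -0.013] tcp [ 584.2  -158.55   94.48] tip [-8.  -0.6 36.3] 86.5 rot [-3.1415e+00 -2.0000e-04  1.5098e+00]
21.05 F [ 0.23 -0.31 -3.51] T [ 0.04  -0.024  0.013] tcp [ 584.19 -158.27   94.42] tip [-7.7 -0.5 36.3] 86.52 rot [-3.1414e+00 -3.0000e-04  1.5101e+00]
```

View pics/draw2.png

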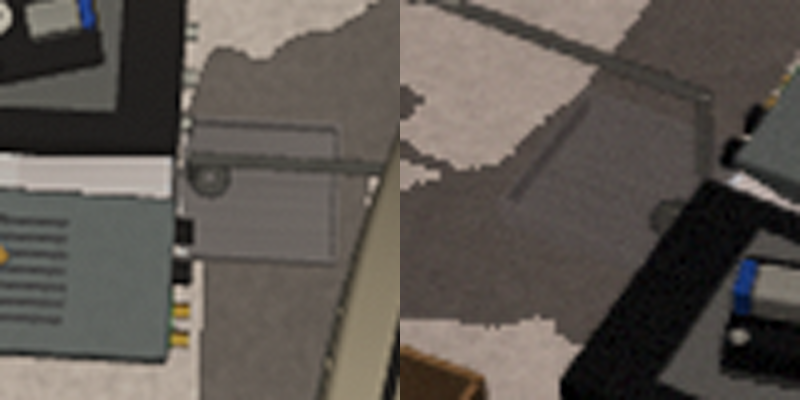

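The gear is in the tray, at top crop px (210,180), i.e. full image (327.5,175), with the rod tip above it. Now I'll take the rod back.

{"name": "step_arm", "arguments": {"plan": [{"dx": 0,"dy": 0,"dz": -0.06,"ax": 0,"ay": 0,"az": 0,"gripper": 0},{"dx": 0,"dy": 0,"dz": -0.1,"ax": 0,"ay": 0,"az": 0,"gripper": 0},{"dx": 0,"dy": 0,"dz": -0.1,"ax": 0,"ay": 0,"az": 0,"gripper": 0},{"dx": -0.064,"dy": -0.095,"dz": 0,"ax": 0,"ay": 0,"az": 0,"gripper": 0},{"dx": -0.064,"dy": -0.095,"dz": 0,"ax": 0,"ay": 0,"az": 0,"gripper": 0},{"dx": -0.064,"dy": -0.095,"dz": 0,"ax": 0,"ay": 0,"az": 0,"gripper": 0},{"dx": -0.064,"dy": -0.095,"dz": 0,"ax": 0,"ay": 0,"az": 0,"gripper": 0},{"dx": -0.064,"dy": -0.095,"dz": 0,"ax": 0,"ay": 0,"az": 0,"gripper": 0},{"dx": 0,"dy": 0,"dz": 0,"ax": 0,"ay": 0,"az": -0.0818,"gripper": 0},{"dx": 0,"dy": 0,"dz": 0,"ax": 0,"ay": 0,"az": 0,"gripper": 0},{"dx": 0,"dy": 0,"dz": 0,"ax": 0,"ay": 0,"az": 0,"gripper": 0},{"dx": 0,"dy": 0,"dz": 0,"ax": 0,"ay": 0,"az": 0,"gripper": 0}]}}

```text
clock: 22.65
eef_pos: [436.6, -245.4, 172.7]
tool_rot: [3.141, 0.0, 1.638]
force: [-0.2, 0.8, -3.8]
width: 16.8
gripper_force: 59.5
```

```bash
python3 f.py 2
python3 - <<'E'
from h import *
from cell import ctrl
d=ctrl.get_image("top"); C=cloud(d);Z=C[...,2]
m=(Z>140)&(Z<230)&(C[...,1]>-180)&(C[...,1]<-20)&(abs(C[...,0]-430)<40); Q=C[m]
print("top",m.sum(),"front y",Q[:,1].max(),"slope",np.polyfit(Q[:,1],Q[:,2],1)[0],"z",np.polyval(np.polyfit(Q[:,1],Q[:,2],1),[-50,-246]),"x at -50,-246",np.polyval(np.polyfit(Q[:,1],Q[:,0],1),[-50,-246]))
g=cv2.cvtColor(d["color"],cv2.COLOR_RGB2GRAY)
S=st(C.reshape(-1,3)).reshape(400,640,3)
k=(S[...,0]>-96)&(S[...,0]<0)&(abs(S[...,1])<40)
print("tray z",np.median(S[k][:,2]))
kk=k&(S[...,2]>5)&(S[...,2]<14)&(S[...,0]>-90)&(abs(S[...,1])<36); print("raised",kk.sum(),S[kk].round(0).tolist()[:40])
cv2.imwrite("pics/tray.png",np.hstack([cv2.resize(d["color"][145:210,300:370,::-1],(430,400),interpolation=cv2.INTER_CUBIC),cv2.resize(d["color"][205:265,350:410,::-1],(350,400),interpolation=cv2.INTER_CUBIC)]))
E
```

```text
22.65 F [-0.21  0.76 -3.83] T [ 0.052 -0.03  -0.052] tcp [ 436.64 -245.37  172.69] tip [-105.1  166.2  114.5] 93.87 rot [3.1413e+00 1.0000e-04 1.6383e+00]
22.7 F [ 0.99 -0.57 -4.89] T [0.042 0.012 0.005] tcp [ 436.53 -245.38  172.57] tip [-105.1  166.3  114.4] 93.88 rot [3.1415e+00 1.0000e-04 1.6384e+00]
top 251 front y -48.3939875663068 slope -0.014125188115581885 z [169.37428197 172.14281884] x at -50,-246 [424.82395392 437.98331893]
tray z 3.0290312899832657
raised 147 [[-38.0, -33.0, 5.0], [-53.0, -34.0, 5.0], [-55.0, -34.0, 5.0], [-68.0, -35.0, 5.0], [-78.0, -35.0, 6.0], [-12.0, -28.0, 7.0], [-33.0, -30.0, 6.0], [-35.0, -30.0, 6.0], [-61.0, -31.0, 7.0], [-7.0, -26.0, 5.0], [-66.0, -29.0, 5.0], [-23.0, -24.0, 5.0], [-33.0, -24.0, 6.0], [-89.0, -28.0, 5.0], [-13.0, -21.0, 5.0], [-20.0, -21.0, 6.0], [-28.0, -22.0, 5.0], [-33.0, -22.0, 5.0], [-71.0, -24.0, 5.0], [-76.0, -24.0, 6.0], [-81.0, -25.0, 6.0], [-10.0, -18.0, 6.0], [-13.0, -17.0, 9.0], [-18.0, -18.0, 6.0], [-20.0, -18.0, 8.0], [-23.0, -19.0, 6.0], [-25.0, -19.0, 6.0], [-28.0, -19.0, 5.0], [-38.0, -20.0, 5.0], [-46.0, -20.0, 5.0], [-48.0, -20.0, 6.0], [-71.0, -21.0, 6.0], [-0.0, -14.0, 9.0], [-5.0, -15.0, 6.0], [-8.0, -15.0, 7.0], [-10.0, -15.0, 6.0], [-13.0, -15.0, 8.0], [-20.0, -15.0, 9.0], [-23.0, -15.0, 10.0], [-25.0, -15.0, 9.0]]
```

View pics/tray.png

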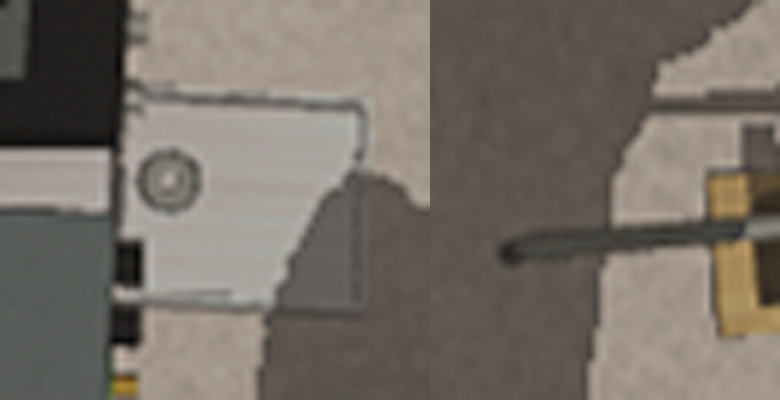

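The gear lies flat and clear inside the tray at crop px (168,180). The rod sits over the rest as it did after the lift. Now I'll lower it.

{"name": "step_arm", "arguments": {"plan": [{"dx": 0,"dy": 0,"dz": 0.08,"ax": 0,"ay": 0,"az": 0,"gripper": 0},{"dx": 0,"dy": 0,"dz": 0.08,"ax": 0,"ay": 0,"az": 0,"gripper": 0},{"dx": 0,"dy": 0,"dz": 0.07,"ax": 0,"ay": 0,"az": 0,"gripper": 0},{"dx": 0,"dy": 0,"dz": 0.03,"ax": 0,"ay": 0,"az": 0,"gripper": 0},{"dx": 0,"dy": 0,"dz": 0.02,"ax": 0,"ay": 0,"az": 0,"gripper": 0},{"dx": 0,"dy": 0,"dz": 0,"ax": 0,"ay": 0,"az": 0,"gripper": 0},{"dx": 0,"dy": 0,"dz": 0,"ax": 0,"ay": 0,"az": 0,"gripper": 0}]}}

```text
clock: 23.62
eef_pos: [436.6, -245.9, 89.1]
tool_rot: [3.141, 0.001, 1.638]
force: [0.5, -0.3, -4.7]
width: 17.1
gripper_force: 59.4
```

```bash
python3 f.py 3
```

```text
23.62 F [ 0.45 -0.33 -4.71] T [-0.001 -0.04   0.032] tcp [ 436.56 -245.94   89.07] tip [-105.7  166.2   30.7] 93.87 rot [3.1406e+00 6.0000e-04 1.6383e+00]
23.68 F [ 0.56 -0.72 -4.03] T [0.099 0.01  0.018] tcp [ 436.55 -245.87   89.1 ] tip [-105.6  166.2   30.8] 93.87 rot [3.1406e+00 6.0000e-04 1.6384e+00]
23.73 F [ 0.68  0.36 -3.9 ] T [0.04  0.062 0.03 ] tcp [ 436.51 -245.88   89.05] tip [-105.6  166.3   30.7] 93.87 rot [3.1406e+00 6.0000e-04 1.6384e+00]
```

{"name": "step_arm", "arguments": {"plan": [{"dx": 0,"dy": 0,"dz": 0.007,"ax": 0,"ay": 0,"az": 0,"gripper": 0},{"dx": 0,"dy": 0,"dz": 0,"ax": 0,"ay": 0,"az": 0,"gripper": 0}]}}

```text
clock: 23.98
eef_pos: [436.1, -245.6, 86.4]
tool_rot: [-3.142, -0.0, 1.638]
force: [0.3, -0.4, -4.6]
width: 16.6
gripper_force: 59.4
```

```bash
python3 f.py 3
```

```text
23.98 F [ 0.34 -0.39 -4.62] T [ 0.022  0.045 -0.052] tcp [ 436.11 -245.62   86.39] tip [-105.3  166.7   28.2] 93.87 rot [-3.1415e+00 -1.0000e-04  1.6384e+00]
24.02 F [ 0.39 -0.11 -4.14] T [0.03  0.021 0.033] tcp [ 436.09 -245.65   86.4 ] tip [-105.4  166.8   28.2] 93.87 rot [-3.1415e+00 -1.0000e-04  1.6384e+00]
24.07 F [ 1.13  0.51 -4.22] T [ 0.032 -0.055 -0.019] tcp [ 436.14 -245.68   86.41] tip [-105.4  166.7   28.2] 93.87 rot [-3.1415e+00 -1.0000e-04  1.6384e+00]
```

{"name": "step_arm", "arguments": {"plan": [{"dx": 0,"dy": 0,"dz": 0.004,"ax": 0,"ay": 0,"az": 0,"gripper": 0},{"dx": 0,"dy": 0,"dz": 0,"ax": 0,"ay": 0,"az": 0,"gripper": 0}]}}

```text
clock: 24.32
eef_pos: [436.1, -245.6, 85.1]
tool_rot: [-3.141, -0.0, 1.638]
force: [-0.0, -0.5, -4.1]
width: 17.1
gripper_force: 59.4
```

```bash
python3 f.py 2
```

```text
24.32 F [-0.05 -0.47 -4.08] T [0.051 0.032 0.018] tcp [ 436.09 -245.64   85.11] tip [-105.4  166.8   26.9] 93.87 rot [-3.1414e+00 -1.0000e-04  1.6384e+00]
24.38 F [ 0.68 -0.41 -3.19] T [-0.026  0.04   0.026] tcp [ 436.1  -245.67   85.13] tip [-105.4  166.7   27. ] 93.87 rot [-3.1414e+00 -1.0000e-04  1.6383e+00]
```

{"name": "step_arm", "arguments": {"plan": [{"dx": 0,"dy": 0,"dz": 0.003,"ax": 0,"ay": 0,"az": 0,"gripper": 0},{"dx": 0,"dy": 0,"dz": 0,"ax": 0,"ay": 0,"az": 0,"gripper": 0}]}}

```text
clock: 24.62
eef_pos: [436.2, -245.7, 84.3]
tool_rot: [3.142, 0.0, 1.638]
force: [-0.3, 0.7, -4.6]
width: 16.9
gripper_force: 59.8
```

```bash
python3 f.py 2
```

```text
24.62 F [-0.25  0.69 -4.63] T [-0.009 -0.004 -0.05 ] tcp [ 436.21 -245.72   84.31] tip [-105.4  166.6   26.1] 93.87 rot [3.1415e+00 1.0000e-04 1.6383e+00]
24.68 F [ 0.35  0.31 -4.4 ] T [ 0.018 -0.009  0.021] tcp [ 436.18 -245.74   84.31] tip [-105.5  166.7   26.1] 93.87 rot [3.1416e+00 1.0000e-04 1.6383e+00]
```

{"name": "step_arm", "arguments": {"plan": [{"dx": 0,"dy": 0,"dz": 0.003,"ax": 0,"ay": 0,"az": 0,"gripper": 0},{"dx": 0,"dy": 0,"dz": 0,"ax": 0,"ay": 0,"az": 0,"gripper": 0},{"dx": 0,"dy": 0,"dz": 0,"ax": 0,"ay": 0,"az": 0,"gripper": 0.25},{"dx": 0,"dy": 0,"dz": 0,"ax": 0,"ay": 0,"az": 0,"gripper": 0.3},{"dx": 0,"dy": 0,"dz": 0,"ax": 0,"ay": 0,"az": 0,"gripper": 0.6},{"dx": 0,"dy": 0,"dz": 0,"ax": 0,"ay": 0,"az": 0,"gripper": 1},{"dx": 0,"dy": 0,"dz": 0,"ax": 0,"ay": 0,"az": 0,"gripper": 1},{"dx": 0,"dy": 0,"dz": 0,"ax": 0,"ay": 0,"az": 0,"gripper": 1}]}}

```text
clock: 25.68
eef_pos: [436.1, -245.7, 83.4]
tool_rot: [-3.142, 0.0, 1.638]
force: [-0.1, -0.6, 0.3]
width: 85.6
gripper_force: 0.0
```

{"name": "step_arm", "arguments": {"plan": [{"dx": 0,"dy": 0,"dz": -0.03,"ax": 0,"ay": 0,"az": 0,"gripper": 1},{"dx": 0,"dy": 0,"dz": -0.08,"ax": 0,"ay": 0,"az": 0,"gripper": 1},{"dx": 0,"dy": 0,"dz": -0.12,"ax": 0,"ay": 0,"az": 0,"gripper": 1},{"dx": 0,"dy": 0,"dz": -0.15,"ax": 0,"ay": 0,"az": 0,"gripper": 1},{"dx": -0.12,"dy": 0,"dz": -0.1,"ax": 0,"ay": 0,"az": 0,"gripper": 1},{"dx": -0.15,"dy": 0,"dz": 0,"ax": 0,"ay": 0,"az": 0,"gripper": 1},{"dx": -0.15,"dy": 0,"dz": 0,"ax": 0,"ay": 0,"az": 0,"gripper": 1},{"dx": -0.1,"dy": 0,"dz": 0,"ax": 0,"ay": 0,"az": 0,"gripper": 1},{"dx": 0,"dy": 0,"dz": 0,"ax": 0,"ay": 0,"az": 0,"gripper": 1},{"dx": 0,"dy": 0,"dz": 0,"ax": 0,"ay": 0,"az": 0,"gripper": 1}]}}

```text
clock: 26.92
eef_pos: [446.6, -400.2, 227.5]
tool_rot: [-3.141, -0.001, 1.639]
force: [0.0, 0.3, -0.3]
width: 85.5
gripper_force: 0.0
```

```bash
python3 f.py
python3 - <<'E'
from h import *
from cell import ctrl
d=ctrl.get_image("top"); d0=dict(np.load("top.npz"))
for n,D in(("before",d0),("after",d)):
    C=cloud(D);Z=C[...,2];V,U=np.mgrid[:400,:640]
    m=(U>350)&(U<490)&(V>225)&(V<255)&(Z>78)&(Z<100); v,u=np.where(m);Q=onplane(D,np.c_[u,v],88)
    P=C[m]; k=P[:,1]>-160; print(n,m.sum(),"y",Q[:,1].min().round(1),Q[:,1].max().round(1),"shaft x=",np.polyfit(P[k,1],P[k,0],1).round(3),"z slope",np.polyfit(P[k,1],P[k,2],1).round(4))
a=d["color"][100:265,225:500,::-1]
cv2.imwrite("pics/end.png",cv2.resize(a,(800,480),interpolation=cv2.INTER_CUBIC))
E
```

```text
26.93 F [ 0.02  0.25 -0.3 ] T [ 0.017 -0.003  0.075] tcp [ 446.6  -400.23  227.45] tip [-259.   146.9  169.5] 93.89 rot [-3.1414e+00 -1.3000e-03  1.6387e+00]
before 827 y -338.6 -47.6 shaft x= [-6.70000e-02  4.18608e+02] z slope [4.1000e-03 8.2809e+01]
after 814 y -336.4 -50.0 shaft x= [-6.6000e-02  4.2149e+02] z slope [9.00000e-04 8.24242e+01]
```

View pics/end.png

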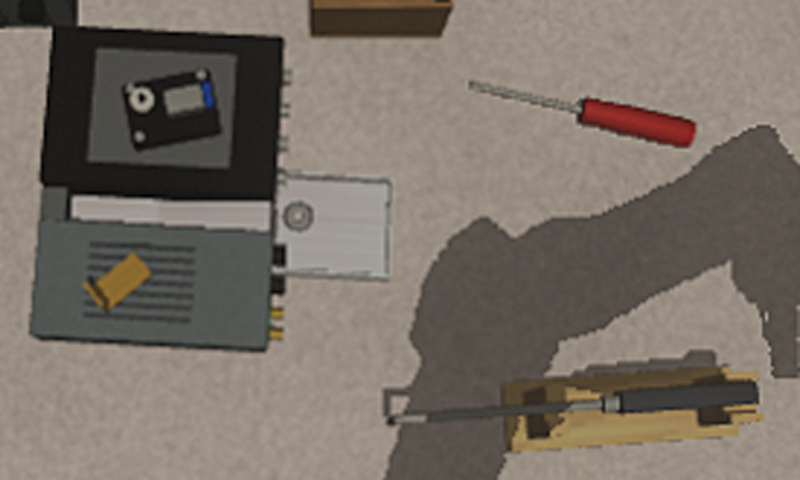

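The picture shows the rod back on its rest, within about 3 mm of where it lay. The gear lies flat in the tray at (298,216), nothing else has moved, and the gripper is clear.

```bash
python3 -c "
from cell import ctrl
print(ctrl.finish_job())"
```

```text
the job is handed in; nothing more can be done
None
```

The gear was drawn up the strip, with the tip bearing on it at about 1–2 N, and now lies flat in the catch tray; the rod is back on its rest within about 3 mm of where it lay, and the job was handed in at about 27 s, with no verdict returned.

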